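# Pack the test kiln on a batt dug out of the furniture tote

### The job

Get the little test kiln packed for a glaze firing: slide its lid open, take the loose kiln props off the batt that is buried under them in the tote, and only then lift the batt out and lay it flat on the kiln floor. Stand every test tile from the ware board upright along the middle of the batt, without ever tipping one over, then slide the lid fully shut. Leave all the props in the tote, and do not disturb the other things on the bench.

Things in the scene. Friction and masses are not known exactly. Their poses are not given: they have to be found in the camera images.
- kiln: Fixed bench kiln, steel-cased, 270 mm (x) by 340 (y), rim 160 mm above the bench, open on top under a sliding lid. Origin: centre of its underside; x points away from the robot along the lid's travel, z up. Chamber 170 (x) by 240 (y), 100 mm deep. A controller box juts 75 mm from its +y side; rails at its sides run on 235 mm beyond its far side, on two legs.
- kiln_floor (a point): Centre of the kiln chamber's flat floor, 60 mm above the bench and 100 mm below the rim; same axes as the kiln.
- lid (a joint): Travel of the flat lid (m): 0 fully shut at its stop, 0.23 fully open at the other stop. Slides along the kiln's +x to open, stays where left, takes 4 N plus 12 N per m/s. May start up to 20 mm ajar. Lid 260 mm (x) by 340 (y), top 209 mm above the bench; shut, it spans 130 mm either side of the kiln's centre in x; fully open, its near edge is 100 mm beyond the centre.
- lid_handle (a point): Middle of the lid's handle, a round level bar 16 mm thick, 136 mm long along the kiln's y, on two posts 56 mm either side of the middle; its axis is 35 mm above the lid's top (244 mm above the bench) and 110 mm before the kiln's centre when the lid is shut. Moves with the lid.
- tote: Fixed open plastic tote, 300 mm (x) by 400 mm (y) by 60 mm high, walls and floor 7 mm thick. Origin: centre of its underside on the bench; inside 286 by 386 mm, floor 7 mm above the bench.
- batt: The batt: a small flat kiln shelf, a loose slab 190 mm (x) by 56 mm (y) by 18 mm thick, about 0.4 kg. Origin: centre of its underside. At the start it lies flat on the tote's floor, its x axis roughly along the tote's, underneath the props.
- prop1: Kiln prop, a loose square ceramic bar 120 mm (its x) by 30 by 30 mm, about 0.21 kg. Origin: centre of its underside (15 mm below its middle). At the start it lies across the top of the batt.
- prop2: Kiln prop, a loose square ceramic bar 120 mm (its x) by 30 by 30 mm, about 0.21 kg. Origin: centre of its underside (15 mm below its middle). At the start it lies across the top of the batt.
- prop3: Kiln prop, a loose square ceramic bar 150 mm (its x) by 30 by 30 mm, about 0.26 kg. Origin: centre of its underside (15 mm below its middle). At the start it lies along the batt, on top of prop1 and prop2. One of prop3 and prop4, or neither, may be absent.
- prop4: Kiln prop, a loose square ceramic bar 150 mm (its x) by 30 by 30 mm, about 0.26 kg. Origin: centre of its underside (15 mm below its middle). At the start it lies along the batt, on top of prop1 and prop2. One of prop3 and prop4, or neither, may be absent.
- board: Fixed flat wooden ware board, 230 mm (x) by 70 mm (y) by 12 mm thick, between kiln and tote. Origin: centre of its underside.
- tile1: L-shaped glaze test tile, loose, 60 g: a level foot 44 mm (x) by 50 (y) by 9 thick, and on its -x edge an upright plate 9 mm thick, 50 wide (y), 64 mm high in all; the plate's middle plane is 17.5 mm from the origin towards -x. Origin: centre of the foot's underside. Stands on the ware board at the start. One of the three tiles, or none, may be absent.
- tile2: L-shaped glaze test tile, loose, 60 g: a level foot 44 mm (x) by 50 (y) by 9 thick, and on its -x edge an upright plate 9 mm thick, 50 wide (y), 64 mm high in all; the plate's middle plane is 17.5 mm from the origin towards -x. Origin: centre of the foot's underside. Stands on the ware board at the start. One of the three tiles, or none, may be absent.
- tile3: L-shaped glaze test tile, loose, 60 g: a level foot 44 mm (x) by 50 (y) by 9 thick, and on its -x edge an upright plate 9 mm thick, 50 wide (y), 64 mm high in all; the plate's middle plane is 17.5 mm from the origin towards -x. Origin: centre of the foot's underside. Stands on the ware board at the start. One of the three tiles, or none, may be absent.
- jar1: Bystander: closed glaze jar, 72 mm across and 95 mm high, at the far side of the bench. Origin: centre of its underside.
- jar2: Bystander: another such glaze jar.
- loop_tool: Bystander: wood-handled loop tool, 160 mm long and 12 mm high, lying between robot and ware board. Origin: below its middle.
- wood_rib: Bystander: flat wooden rib, 100 by 55 by 8 mm, lying near the robot. Origin: centre of its underside.
Mind the look-alikes: they are no part of the job. What is shaped like the tile3 but blue is not meant.

How it is judged:
By the outcome, as a careful person would: the job done as asked, in the order asked, and still so for the second after the job is handed in, with the robot touching nothing.
Of prop3, prop4 only 1 to 2 are there at a start; the rules pass over those that are not, and their reading is None.
Of tile1, tile2, tile3 only 2 to 3 are there at a start; the rules pass over those that are not, and their reading is None.
At some moment in a run one of prop1, prop2, prop3, prop4 may be knocked a few centimetres aside while the robot is not near it.
It also fails if it takes over 210 s, if anything falls off the work surface, if the arm or the gripper's body presses on something with over 40 N, if the wrist force passes 120 N, or if a joint passes its speed limit or range.

### The arm

A 6-joint arm with a two-finger parallel gripper is mounted at the origin on the work surface. World frame = base frame: x ahead of the robot, y to its left, z up, the work surface at z = 0. Lengths are in mm, angles in rad, forces in N, time in s.
With the tool pointing down it reaches from about 350 to 975 mm from the base axis. Payload 17.4 kg.
Tool frame: the origin (TCP) lies midway between the tips of the shut fingers; the grasp point (between the pads) lies 19 mm behind it; z points along the fingers, y is the line along which they close (so a half turn about z gives the same grasp; the last joint's range is limited). The gripper opens to 85 mm and grips with 20 to 120 N. Pads are 22 mm wide; open, the fingers measure 114 mm over their backs; the gripper's body (76 mm by 85 mm) begins 54 mm behind the grasp point. The pads swing forward as they close: fully open they stand 13 mm farther back than shut.
Start: joints at [1.101, 0.116, 1.442, -0, 1.584, -0.038], TCP at [282.5, 613.047, 231.303] pointing down, gripper open.
Joint ranges: [-2.83, 2.83], [-0.83, 2.19], [0.07, 2.5], [-1.14, 4.28], [0.01, 3], [-2.97, 2.97]. Speed limits (rad/s): [1.89, 1.89, 2.22, 3.14, 3.14, 3.14].

### API

Orientations are given as a unit quaternion [x, y, z, w].
In Python, from bench import r, eyes gives the robot as it stands. The module is installed in compiled form; this text tells all that it offers.
- The arm moves only by the tool play_rows, never from a script. Its argument "plan" is one flat list of numbers, 7 for each row, row after row: the turn, a rotation vector about the tool's x, y, z in rad, then the shift along the tool's x, y, z in cm, then the opening in per cent of the stroke, from 0 (shut) to 100 (fully open). A call has 1 to 5 rows; each row shifts and turns the commanded pose from where the row before left it, along the tool's axes as they then stand; what a row does not reach is not made up. A row lasts 1/10 s, in which the tool goes at most 50 mm and 8.59 degrees, less where a joint would pass 70% of its speed; a pose out of reach is approached as far as the arm can. A call with a gripper value outside its range is refused whole. The fingers move at their own pace and stop on an object; the grip force is fixed at half the most. Time passes only in rows, so rows that do not move let the fingers close. It gives the time, the measured TCP pose, the force, the opening and the grip force at its end, in the units of the state.
- r.get_obs(): the state, without advancing time (a new reading comes with each control period).
- eyes.capture(name): name is "side" or "top" or "wrist"; returns a dict with "frame" (480x640x3 uint8, red, green, blue), "range_z" (480x640 float32, mm along the optical axis (not along the pixel's ray), 0 where there is no reading), "fx", "fy", "cx", "cy" (pixels), "k1" (the pictures are not rectified: a ray, as slopes to the right and down, at radius r is drawn at 1 + k1 r^2 times it, then the intrinsics apply), "rvec" (rotation vector, rad) and "tvec" (3), from world to camera coordinates, as OpenCV has them. Camera axes: x right, y down, z forward; pixel columns grow to the right and rows downward; lengths in mm; the calibration is good to about 2 mm. A picture is of the moment at which its call begins.
- r.hand_in(): hands the job in; it is judged then, once.
The state is a dict: "t": time; "q": joint angles; "dq": joint speeds; "joint_torque": joint torques, N m; "tool_pos": TCP position; "ee_rot": TCP orientation; "force": force on the tool from outside, world axes, zero at the start; "wrist_torque": the same for the moment, N m; "opening": opening from 0.0 (shut) to 1.0 (fully open); "finger_force": force on a finger pad.
Only numpy, scipy, OpenCV 4.12 (cv2) and the standard library are available. Lean on these libraries where they do the work, as an engineer would, in place of code of your own. Each camera call takes 0.05 s, during which the arm holds its last target. There are 200 camera calls.

## Working session

There is one attempt and no reset: what is moved stays moved. The work goes in short steps, Python scripts to look and compute and a tool call to move; the robot and the scene stay as the last step left them, time stands still between calls to the robot, and variables do not carry over. Pictures are saved under pics/ and viewed, at most 14 in all, crops included, and the job is handed in when it is done.

Besides the shell and the picture viewer there is one more tool, called after ">>>" as name(argument=value, ...) on one line, values as JSON. play_rows: Moves the arm, as the interface text tells. Its arguments: {"type":"object","properties":{"plan":{"type":"array"}},"required":["plan"]}

```bash
mkdir -p pics; cat > h.py <<'E'
import numpy as np, cv2
from scipy.spatial.transform import Rotation as R
from bench import r, eyes
def cap(n,save=None):
    c=eyes.capture(n)
    if save: cv2.imwrite('pics/'+save+'.png',c['frame'][:,:,::-1])
    c['Rm']=cv2.Rodrigues(np.array(c['rvec'],float))[0]; c['t']=np.array(c['tvec'],float).ravel()
    return c
def rays(c,uv):
    K=np.array([[c['fx'],0,c['cx']],[0,c['fy'],c['cy']],[0,0,1.]])
    p=cv2.undistortPoints(np.array(uv,float).reshape(-1,1,2),K,np.array([c['k1'],0,0,0.])).reshape(-1,2)
    return np.c_[p,np.ones(len(p))]
def onplane(c,uv,z):
    d=rays(c,uv)@c['Rm']; o=-c['Rm'].T@c['t']
    return o+d*((z-o[2])/d[:,2])[:,None]
def cloud(c):
    v,u=np.mgrid[0:480,0:640]
    d=rays(c,np.c_[u.ravel(),v.ravel()])*c['range_z'].reshape(-1,1)
    return ((d-c['t'])@c['Rm']).reshape(480,640,3)
def proj(c,P):
    K=np.array([[c['fx'],0,c['cx']],[0,c['fy'],c['cy']],[0,0,1.]])
    return cv2.projectPoints(np.array(P,float).reshape(-1,1,3),np.array(c['rvec'],float),c['t'],K,np.array([c['k1'],0,0,0.]))[0].reshape(-1,2)
E
python3 - <<'E'
from h import *
o=r.get_obs(); print({k:np.round(v,3) for k,v in o.items()})
for n in('top','side'):
    c=cap(n,n+'0'); print(n,c['fx'],c['k1'],-c['Rm'].T@c['t'],c['Rm'][2], (c['range_z']>0).mean())
E
```

```text
{'t': np.float64(0.0), 'q': array([ 1.101,  0.116,  1.442, -0.   ,  1.584, -0.038]), 'dq': array([-0.   ,  0.   , -0.   , -0.002, -0.001, -0.   ]), 'joint_torque': array([ 0.0000e+00, -7.3200e+01, -6.3249e+01, -0.0000e+00,  6.0000e-03,
       -0.0000e+00]), 'tool_pos': array([282.414, 612.861, 230.554]), 'ee_rot': array([ 0.214,  0.977, -0.001, -0.   ]), 'force': array([-0.502, -0.101, -0.237]), 'wrist_torque': array([ 0.05 ,  0.019, -0.018]), 'finger_force': np.float64(0.0), 'opening': np.float64(0.997)}
top 594.1568095803459 -0.01905261264843011 [ 349.63786117   -3.42809399 1318.30371948] [ 0.17677435  0.02205373 -0.9840043 ] 0.9961686197916667
side 500.6569661999884 -0.11974944801727633 [ 176.81930965 -826.69335307  713.16089303] [ 0.37073581  0.77463215 -0.51234753] 0.99595703125
```

View pics/top0.png

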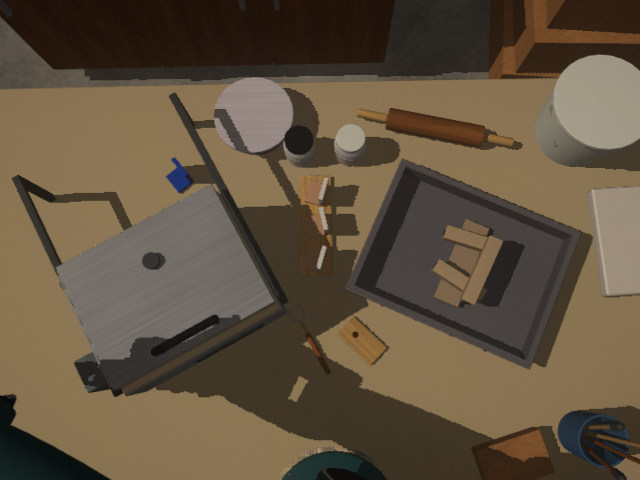

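View pics/side0.png

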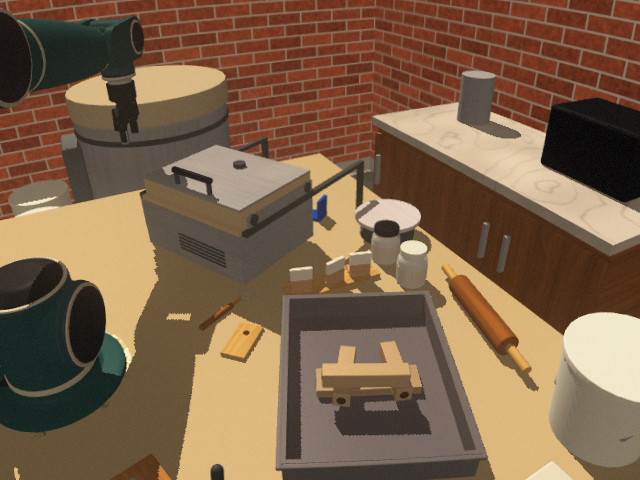

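```bash
python3 - <<'E'
from h import *
c=cap('top'); P=cloud(c); Z=P[...,2]; f=c['frame'].astype(int)
v,u=np.mgrid[0:480,0:640]
def rect(m,name,z=None):
    m=m.astype(np.uint8)
    n,l,s,_=cv2.connectedComponentsWithStats(m)
    for i in range(1,n):
        if s[i,4]<25: continue
        q=P[l==i]; a=cv2.minAreaRect(q[:,:2].astype(np.float32))
        print(name,s[i],'ctr',np.round(a[0],1),'size',np.round(a[1],1),'ang',round(a[2],1),'z',np.round(np.percentile(q[:,2],[5,50,95]),1))
kr=(u<300)&(v>150)
rect(kr&(Z>195)&(Z<222),'lid'); rect(kr&(Z>228)&(Z<262)&(v>290),'handle')
rect((u>340)&(u<590)&(v>150)&(v<370)&(Z>48)&(Z<70),'toterim/z48-70')
pr=(u>415)&(u<520)&(v>200)&(v<320)
for a,b in((12,35),(45,62),(75,95)): rect(pr&(Z>a)&(Z<b),f'prop{a}')
tr=(u>290)&(u<345)&(v>165)&(v<290)
rect(tr&(Z>65)&(Z<85),'plate'); rect(tr&(Z>16)&(Z<30),'foot'); rect(tr&(Z>7)&(Z<16),'board')
print('table',np.median(Z[400:420,200:260]))
# plate tops by brightness on plane 76
m=((f.min(2)>150)&tr).astype(np.uint8)
n,l,s,_=cv2.connectedComponentsWithStats(m)
for i in range(1,n):
    if s[i,4]>20:
        q=onplane(c,np.c_[u[l==i],v[l==i]],76)[:,:2]; a=cv2.minAreaRect(q.astype(np.float32)); print('white',s[i],np.round(a[0],1),np.round(a[1],1),round(a[2],1))
E
```

```text
lid [   55   184   219   206 23673] ctr [470.8 314.9] size [263.6 340.2] ang 28.3 z [205.5 209.  212.6]
handle [151 315  69  41 655] ctr [374.3 261.2] size [ 16.5 133.6] ang 28.2 z [245.3 250.6 254.2]
handle [  9 394   7   9  32] ctr [266.7 563.4] size [16.5  6.9] ang 31.6 z [244.8 255.3 260.2]
toterim/z48-70 [341 151  24  10 108] ctr [767.3 -54.8] size [15.  53.3] ang 10.9 z [49.8 62.2 69.2]
toterim/z48-70 [554 151  36  11 104] ctr [ 755.6 -535.7] size [78.6 11.9] ang 71.1 z [49.9 59.2 68.8]
toterim/z48-70 [ 345  159  235  210 5043] ctr [ 530.6 -285.7] size [418.5 318.4] ang 65.6 z [53.  59.5 63.8]
toterim/z48-70 [ 432  225   56   77 1163] ctr [ 530.6 -267.3] size [ 88.9 152.8] ang 65.1 z [50.7 55.4 61.3]
toterim/z48-70 [477 288  10  14  65] ctr [ 456.9 -320.5] size [10.9 29.7] ang 64.6 z [50.2 55.5 58.8]
prop12 [472 201  48  20 159] ctr [ 646.  -370.9] size [110.4   8.9] ang 65.1 z [12.5 23.5 34. ]
prop12 [461 219  28  18 263] ctr [ 605.3 -321.8] size [56.2 28.5] ang 64.9 z [20.8 25.  29.2]
prop12 [447 244  34  34 665] ctr [ 538.2 -290.2] size [56.2 62.4] ang 63.0 z [20.9 25.3 30. 
[... 630 characters left out ...]
152. ] ang 62.7 z [79.7 84.9 89. ]
plate [318 177  10  24 115] ctr [689.3  12.9] size [10.1 52. ] ang 74.1 z [69.3 75.8 79.8]
plate [318 207  10  24 115] ctr [622.7  14.1] size [50.8  9.8] ang 12.5 z [70.6 76.3 80.6]
plate [316 246  10  24 117] ctr [538.8  19.2] size [10.1 51.4] ang 73.3 z [70.9 76.3 79.6]
foot [302 180  21  27 297] ctr [693.9  31.7] size [47.9 51.3] ang 72.9 z [17.  20.9 25.2]
foot [302 214  27  25 352] ctr [617.1  32.5] size [55.5 43.8] ang 17.6 z [17.1 21.  25.6]
foot [301 245  20  27 315] ctr [545.3  41. ] size [37.  54.2] ang 78.4 z [16.9 21.  25.7]
board [ 299  175   34  102 1533] ctr [622.7  30.6] size [230.9  72. ] ang 1.1 z [ 8.2 11.9 15.3]
table 0.38168407832239803
```

```bash
cat >> h.py <<'E'
def yawof(q): 
    y=R.from_quat(q).as_matrix()[:,1]; return np.degrees(np.arctan2(y[1],y[0]))
def go(*wps):
    """wps: (x,y,z,yaw) in turn; prints turn about tool z (rad) first, then shift in tool axes (cm)"""
    o=r.get_obs(); p=np.array(o['tool_pos']); yw=yawof(o['ee_rot'])
    M=R.from_quat(o['ee_rot']).as_matrix()
    print('now',np.round(p,1),'yaw',round(yw,1),'q1,6',np.round([o['q'][0],o['q'][5]],2),'zdir',np.round(M[:,2],3),'open',round(float(o['opening']),3),'F',np.round(o['force'],1),'t',round(float(o['t']),1))
    for w in wps:
        d=(w[3]-yw+90)%180-90; yw=yw+d; a=np.radians(yw)
        Y=np.array([np.cos(a),np.sin(a),0]); Zt=np.array([0,0,-1.]); X=np.cross(Y,Zt)
        s=np.array(w[:3])-p; p=np.array(w[:3],float)
        print('turn',round(-np.radians(d),3),'in',int(np.ceil(abs(d)/8.5)),'rows; shift cm',np.round([s@X/10,s@Y/10,s@Zt/10],2),'rows',int(np.ceil(np.linalg.norm(s)/50)))
E
python3 - <<'E'
from h import *
go((282.4,612.9,300,65.3),(374.3,261.2,300,28.2),(374.3,261.2,227,28.2))
E
```

```text
now [282.5 612.9 230.8] yaw 65.3 q1,6 [ 1.1  -0.04] zdir [-0.    -0.001 -1.   ] open 1.003 F [ 0.8 -0.3  0.1] t 0.1
turn -0.001 in 1 rows; shift cm [ 0.01 -0.   -6.92] rows 2
turn 0.648 in 5 rows; shift cm [-35.34  -8.52   0.  ] rows 8
turn -0.0 in 0 rows; shift cm [0.  0.  7.3] rows 2
```

>>> play_rows(plan=[0,0,0,0,0,-3.5,100,0,0,0,0,0,-3.5,100,0,0,0.13,0,0,0,100,0,0,0.13,0,0,0,100,0,0,0.13,0,0,0,100])

```text
t: 0.65
tool_pos: [282.5, 613.0, 301.2]
ee_rot: [0.402, 0.916, -0.0, -0.0]
force: [-0.3, -0.4, 0.7]
opening: 1.006
finger_force: 0.0
```

>>> play_rows(plan=[0,0,0.13,0,0,0,100,0,0,0.128,0,0,0,100,0,0,0,-4,-1,0,100,0,0,0,-4,-1,0,100,0,0,0,-4,-1,0,100])

```text
t: 1.15
tool_pos: [312.6, 491.7, 300.7]
ee_rot: [0.514, 0.858, -0.0, 0.0]
force: [0.7, -0.3, 1.0]
opening: 0.999
finger_force: 0.0
```

>>> play_rows(plan=[0,0,0,-4,-1,0,100,0,0,0,-4,-1,0,100,0,0,0,-4,-1,0,100,0,0,0,-4,-1,0,100,0,0,0,-4,-1,0,100])

```text
t: 1.65
tool_pos: [362.8, 291.5, 301.2]
ee_rot: [0.514, 0.858, 0.0, 0.0]
force: [0.4, -0.2, 0.0]
opening: 1.0
finger_force: 0.0
```

>>> play_rows(plan=[0,0,0,-3.3,-0.5,0,100,0,0,0,0,0,0,100,0,0,0,0,0,0,100])

```text
t: 1.95
tool_pos: [374.1, 261.3, 301.4]
ee_rot: [0.515, 0.857, 0.0, 0.0]
force: [1.4, 0.4, 0.6]
opening: 1.005
finger_force: 0.0
```

```bash
python3 - <<'E'
from h import *
go((374.3,261.2,227,28.2))
E
```

```text
now [374.1 261.3 301.4] yaw 28.0 q1,6 [0.55 0.06] zdir [ 0.  0. -1.] open 1.005 F [1.4 0.4 0.6] t 1.9
turn -0.003 in 1 rows; shift cm [-0.02  0.01  7.44] rows 2
```

>>> play_rows(plan=[0,0,0,0,0,3,100,0,0,0,0,0,3,100,0,0,0,0,0,1.4,100,0,0,0,0,0,0,0,0,0,0,0,0,0,0])

```text
t: 2.45
tool_pos: [374.0, 262.2, 228.3]
ee_rot: [0.514, 0.858, 0.0, 0.0]
force: [-1.0, -0.1, 0.7]
opening: 0.689
finger_force: 0.0
```

>>> play_rows(plan=[0,0,0,0,0,0,0,0,0,0,0,0,0,0,0,0,0,0,0,0,0,0,0,0,0,0,0,0,0,0,0,0,0,0,0])

```text
t: 2.95
tool_pos: [374.4, 261.9, 228.5]
ee_rot: [0.514, 0.858, 0.001, 0.0]
force: [0.8, 1.0, 4.6]
opening: 0.161
finger_force: 58.6
```

Gripped (16% ≈ 14–16 mm bar). Slide open.

>>> play_rows(plan=[0,0,0,0,1,0,0,0,0,0,0,2,0,0,0,0,0,0,2.5,0,0,0,0,0,0,2.5,0,0,0,0,0,0,2.5,0,0])

```text
t: 3.45
tool_pos: [467.1, 312.1, 228.6]
ee_rot: [0.514, 0.858, 0.001, -0.0]
force: [-9.1, 1.9, 13.3]
opening: 0.163
finger_force: 61.1
```

>>> play_rows(plan=[0,0,0,0,2.5,0,0,0,0,0,0,2.5,0,0,0,0,0,0,2.5,0,0,0,0,0,0,2,0,0,0,0,0,0,1,0,0])

```text
t: 3.95
tool_pos: [560.0, 362.5, 228.6]
ee_rot: [0.514, 0.858, 0.001, -0.001]
force: [-9.7, 5.8, 8.9]
opening: 0.164
finger_force: 61.2
```

>>> play_rows(plan=[0,0,0,0,0.3,0,0,0,0,0,0,0.3,0,0,0,0,0,0,0,0,0])

```text
t: 4.25
tool_pos: [564.6, 365.0, 228.6]
ee_rot: [0.514, 0.858, 0.001, -0.0]
force: [-2.6, 9.9, 5.7]
opening: 0.164
finger_force: 60.7
```

>>> play_rows(plan=[0,0,0,0,0.3,0,0,0,0,0,0,0.3,0,0,0,0,0,0,0,0,0])

```text
t: 4.55
tool_pos: [569.7, 367.7, 228.6]
ee_rot: [0.514, 0.858, 0.001, -0.0]
force: [-4.5, 8.9, 6.0]
opening: 0.165
finger_force: 60.8
```

>>> play_rows(plan=[0,0,0,0,0.3,0,0,0,0,0,0,0.2,0,0,0,0,0,0,0,0,0])

```text
t: 4.85
tool_pos: [572.5, 369.3, 228.6]
ee_rot: [0.514, 0.858, -0.001, -0.002]
force: [-21.5, -1.6, 10.6]
opening: 0.164
finger_force: 61.4
```

>>> play_rows(plan=[0,0,0,0,-0.1,0,0,0,0,0,0,0,0,100,0,0,0,0,0,0,100,0,0,0,0,0,0,100,0,0,0,0,0,0,100])

```text
t: 5.35
tool_pos: [573.5, 368.1, 227.3]
ee_rot: [0.514, 0.858, -0.0, 0.0]
force: [0.9, 0.0, 0.1]
opening: 0.833
finger_force: 0.0
```

>>> play_rows(plan=[0,0,0,0,0,0,100,0,0,0,0,0,-3.5,100,0,0,0,0,0,-3.5,100])

```text
t: 5.65
tool_pos: [573.0, 368.0, 297.2]
ee_rot: [0.514, 0.858, -0.001, -0.0]
force: [-1.4, 0.1, 0.9]
opening: 1.003
finger_force: 0.0
```

```bash
python3 - <<'E'
from h import *
go((506.5,-316.6,200,62.7),(506.5,-316.6,55,62.7))
c=cap('top','top1'); P=cloud(c); Z=P[...,2]; v,u=np.mgrid[0:480,0:640]
pr=(u>415)&(u<520)&(v>200)&(v<320)
q=P[pr&(Z>75)&(Z<95)]; print(cv2.minAreaRect(q[:,:2].astype(np.float32)))
# chamber floor
m=((Z>50)&(Z<72)&(u>60)&(u<290)&(v>230)).astype(np.uint8)
n,l,s,_=cv2.connectedComponentsWithStats(m); i=1+s[1:,4].argmax(); q=P[l==i]; print(s[i],cv2.minAreaRect(q[:,:2].astype(np.float32)),np.median(q[:,2]))
m=((Z>150)&(Z<170)&(u>60)&(u<300)&(v>230)).astype(np.uint8); m=cv2.morphologyEx(m,cv2.MORPH_OPEN,np.ones((3,3)))
q=P[m>0];print('rim',cv2.minAreaRect(q[:,:2].astype(np.float32)),len(q))
E
```

```text
now [573.  368.  297.2] yaw 28.1 q1,6 [0.53 0.04] zdir [-0.002 -0.001 -1.   ] open 1.003 F [-1.4  0.1  0.9] t 5.7
turn -0.604 in 5 rows; shift cm [-25.48 -63.88   9.72] rows 14
turn -0.0 in 0 rows; shift cm [ 0.   0.  14.5] rows 3
((505.8986511230469, -316.74658203125), (31.526243209838867, 151.26780700683594), 63.370826721191406)
[ 153  236   91   93 4603] ((488.17681884765625, 282.7315673828125), (157.46969604492188, 144.62594604492188), 28.2111759185791) 60.032730625139315
rim ((493.96978759765625, 219.0907745361328), (238.72927856445312, 188.520263671875), 28.447114944458008) 5041
```

View pics/top1.png

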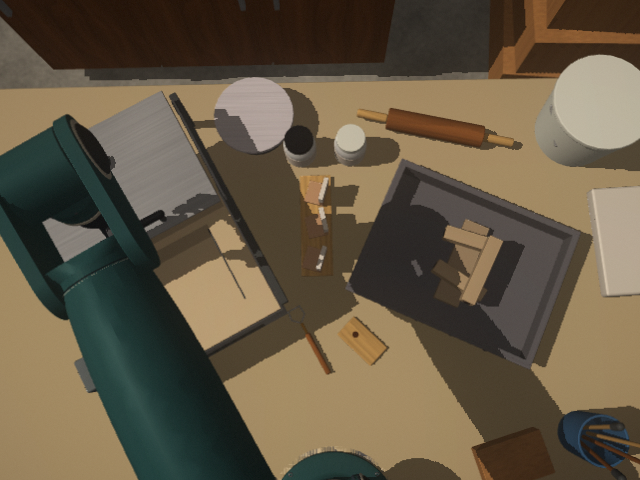

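>>> play_rows(plan=[0,0,-0.12,0,0,0,100,0,0,-0.12,0,0,0,100,0,0,-0.12,0,0,0,100,0,0,-0.12,0,0,0,100,0,0,-0.12,0,0,0,70])

```text
t: 6.2
tool_pos: [573.4, 368.2, 297.2]
ee_rot: [0.235, 0.972, 0.0, 0.0]
force: [0.2, 1.1, -0.9]
opening: 0.857
finger_force: 0.0
```

>>> play_rows(plan=[0,0,0,-1.7,-4.26,0,70,0,0,0,-1.7,-4.26,0,70,0,0,0,-1.7,-4.26,0,70,0,0,0,-1.7,-4.26,0,70,0,0,0,-1.7,-4.26,0,70])

```text
t: 6.7
tool_pos: [549.9, 138.4, 297.3]
ee_rot: [0.237, 0.971, 0.0, 0.0]
force: [0.6, -0.7, 0.2]
opening: 0.701
finger_force: 0.0
```

>>> play_rows(plan=[0,0,0,-1.7,-4.26,0,70,0,0,0,-1.7,-4.26,0,70,0,0,0,-1.7,-4.26,0,70,0,0,0,-1.7,-4.26,0,70,0,0,0,-1.7,-4.26,0,70])

```text
t: 7.2
tool_pos: [526.9, -89.9, 297.5]
ee_rot: [0.238, 0.971, 0.0, 0.0]
force: [0.6, -1.0, 0.2]
opening: 0.703
finger_force: 0.0
```

>>> play_rows(plan=[0,0,0,-1.7,-4.26,2,70,0,0,0,-1.7,-4.26,2,70,0,0,0,-1.7,-4.26,2,70,0,0,0,-1.7,-4.26,2,70,0,0,0,-1.7,-4.26,1.7,70])

```text
t: 7.7
tool_pos: [503.8, -318.1, 199.3]
ee_rot: [0.238, 0.971, -0.0, 0.0]
force: [1.9, -0.5, 0.8]
opening: 0.7
finger_force: 0.0
```

```bash
python3 - <<'E'
from h import *
o=r.get_obs()
c=cap('wrist','w1')
P=cloud(c); Z=P[...,2]; print(np.percentile(Z,[1,50,99]))
q=P[(Z>75)&(Z<95)&(abs(P[...,0]-506)<120)&(abs(P[...,1]+316)<120)]; print(cv2.minAreaRect(q[:,:2].astype(np.float32)),len(q))
go((506,-316.7,55,63),)
E
```

```text
[-163.75093682    7.46314978  293.36115155]
((510.6292724609375, -315.7926940917969), (30.124988555908203, 150.29916381835938), 63.23405075073242) 6658
now [ 502.2 -322.8  195.9] yaw 62.4 q1,6 [-0.61 -1.7 ] zdir [-0.004  0.    -1.   ] open 0.697 F [-3.7 -3.1 -5. ] t 7.8
turn -0.011 in 1 rows; shift cm [-0.06  0.72 14.09] rows 3
```

View pics/w1.png

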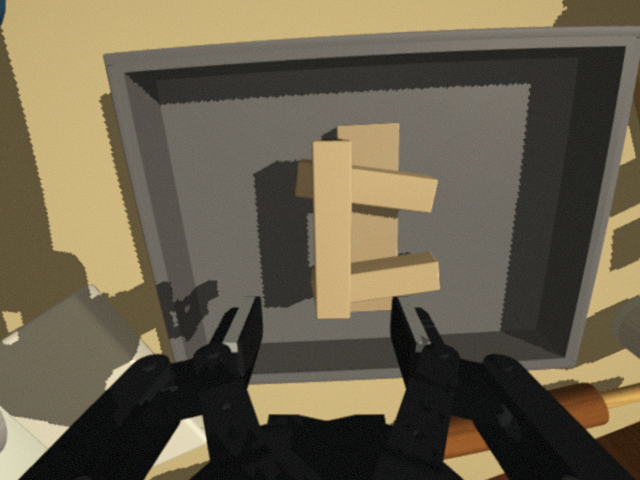

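>>> play_rows(plan=[0,0,-0.01,0,0.35,0,70,0,0,0,0,0.3,0,70,0,0,0,0,0,4,70,0,0,0,0,0,2,70,0,0,0,0,0,0,70])

```text
t: 8.25
tool_pos: [507.2, -308.5, 138.2]
ee_rot: [0.232, 0.973, 0.001, -0.001]
force: [-0.6, 0.3, -0.2]
opening: 0.699
finger_force: 0.0
```

```bash
python3 - <<'E'
from h import *
go((506,-316.7,56,63),)
c=cap('wrist')
P=cloud(c); Z=P[...,2]
q=P[(Z>75)&(Z<95)&(abs(P[...,0]-506)<120)&(abs(P[...,1]+316)<120)]; print(cv2.minAreaRect(q[:,:2].astype(np.float32)),len(q))
E
```

```text
now [ 507.2 -308.5  138.2] yaw 63.2 q1,6 [-0.59 -1.69] zdir [-0.003  0.002 -1.   ] open 0.699 F [-0.6  0.3 -0.2] t 8.2
turn 0.003 in 1 rows; shift cm [-0.27 -0.78  8.22] rows 2
((510.0122375488281, -315.56146240234375), (30.145294189453125, 149.86907958984375), 63.19198226928711) 10428
```

>>> play_rows(plan=[0,0,0,-0.3,-0.7,0,70,0,0,0,0,0,4,70,0,0,0,0,0,3,70,0,0,0,0,0,1.2,70,0,0,0,0,0,0,10])

```text
t: 8.8
tool_pos: [507.0, -318.1, 58.3]
ee_rot: [0.233, 0.973, 0.0, -0.0]
force: [-0.7, -0.0, 0.9]
opening: 0.544
finger_force: 0.0
```

>>> play_rows(plan=[0,0,0,0,0,0,10,0,0,0,0,0,0,10,0,0,0,0,0,0,10,0,0,0,0,0,0,10,0,0,0,0,0,0,10])

```text
t: 9.3
tool_pos: [508.1, -318.7, 60.9]
ee_rot: [0.233, 0.973, -0.001, 0.002]
force: [0.4, 0.5, 7.7]
opening: 0.338
finger_force: 60.0
```

```bash
python3 - <<'E'
from h import *
a=np.radians(-24.4); tx=np.array([np.cos(a),np.sin(a)]); ty=np.array([-tx[1],tx[0]]); c0=np.array([530.6,-285.7])
p=c0-120*ty-10*tx; print(p)
o=r.get_obs()['tool_pos']
go((o[0],o[1],130,63),(p[0],p[1],130,65.6),(p[0],p[1],11,65.6))
E
```

```text
[ 471.92063181 -390.850995  ]
now [ 508.1 -318.7   60.9] yaw 63.1 q1,6 [-0.6 -1.7] zdir [ 0.003 -0.002 -1.   ] open 0.338 F [0.4 0.5 7.7] t 9.3
turn 0.001 in 1 rows; shift cm [ 0.    0.   -6.91] rows 2
turn -0.045 in 1 rows; shift cm [ 0.32 -8.06  0.  ] rows 2
turn -0.0 in 0 rows; shift cm [ 0.   0.  11.9] rows 3
```

>>> play_rows(plan=[0,0,0,0,0,-2,10,0,0,0,0,0,-3,10,0,0,-0.045,0,0,-2,10,0,0,0,0.15,-4,0,10,0,0,0,0.15,-4,0,10])

```text
t: 9.8
tool_pos: [471.6, -390.4, 130.5]
ee_rot: [0.21, 0.978, -0.001, 0.001]
force: [0.9, -0.7, -3.8]
opening: 0.34
finger_force: 60.0
```

>>> play_rows(plan=[0,0,0,0,0,0,10,0,0,0,0,0,3.5,10,0,0,0,0,0,3.5,10,0,0,0,0,0,2.5,10,0,0,0,0,0,0,10])

```text
t: 10.3
tool_pos: [470.1, -388.4, 30.4]
ee_rot: [0.211, 0.978, 0.001, -0.002]
force: [-0.2, 0.4, -3.2]
opening: 0.336
finger_force: 60.2
```

```bash
python3 - <<'E'
from h import *
go((471.9,-390.9,13.5,65.6))
E
```

```text
now [ 470.1 -388.4   30.4] yaw 65.7 q1,6 [-0.73 -1.88] zdir [-0.004  0.003 -1.   ] open 0.336 F [-0.2  0.4 -3.2] t 10.3
turn 0.001 in 1 rows; shift cm [-0.27 -0.16  1.69] rows 1
```

>>> play_rows(plan=[0,0,0,0,0,1.2,10,0,0,0,0,0,0.4,10,0,0,0,0,0,0.1,10,0,0,0,0,0,0,60,0,0,0,0,0,0,60])

```text
t: 10.8
tool_pos: [471.8, -390.1, 17.5]
ee_rot: [0.211, 0.978, -0.0, 0.001]
force: [-0.9, 0.4, 0.0]
opening: 0.598
finger_force: 0.0
```

>>> play_rows(plan=[0,0,0,0,0,0,60,0,0,0,0,0,0,60,0,0,0,0,0,-4,60,0,0,0,0,0,-4,60,0,0,0,0,0,-4,60])

```text
t: 11.3
tool_pos: [471.1, -389.5, 138.0]
ee_rot: [0.211, 0.978, 0.0, -0.0]
force: [0.4, -0.0, 0.3]
opening: 0.6
finger_force: 0.0
```

>>> play_rows(plan=[0,0,0,0,0,-4,60,0,0,0,0,0,0,60,0,0,0,0,0,0,60])

```text
t: 11.6
tool_pos: [471.6, -389.8, 177.4]
ee_rot: [0.211, 0.978, -0.0, 0.001]
force: [-0.2, 0.2, -1.2]
opening: 0.604
finger_force: 0.0
```

```bash
cat >> h.py <<'E'
def parts(P,lo,hi,x,y,rad=110,mn=150):
    Z=P[...,2]; m=((Z>lo)&(Z<hi)&(np.hypot(P[...,0]-x,P[...,1]-y)<rad)).astype(np.uint8); m=cv2.morphologyEx(m,cv2.MORPH_OPEN,np.ones((3,3)))
    n,l,s,_=cv2.connectedComponentsWithStats(m)
    for i in range(1,n):
        if s[i,4]<mn: continue
        q=P[l==i]; a=cv2.minAreaRect(q[:,:2].astype(np.float32)); w,h=a[1]; ax=a[2] if w>h else a[2]+90
        print(lo,hi,s[i],'ctr',np.round(a[0],1),'len',np.round([max(w,h),min(w,h)],1),'long axis',round((ax+90)%180-90,1),'z',np.round(np.median(q[:,2]),1))
E
python3 - <<'E'
from h import *
for n in('wrist','top'):
    c=cap(n,n+'2'); P=cloud(c); print(n)
    parts(P,46,63,530,-290); parts(P,17,32,530,-290); parts(P,29,43,472,-391)
go((530,-290,160,-20))
E
```

```text
wrist
46 63 [ 391  162  153   63 5506] ctr [ 492.7 -274.8] len [121.3  29.9] long axis 55.5 z 54.4
46 63 [ 394  273  137   44 4141] ctr [ 580.1 -305.8] len [120.4  31.2] long axis 71.5 z 54.3
17 32 [ 431  126   72   52 3019] ctr [ 466.6 -257.2] len [59.3 41.2] long axis 64.0 z 24.4
17 32 [ 420  206   69   70 3768] ctr [ 541.9 -291.2] len [67.8 59. ] long axis -27.7 z 24.4
17 32 [421 312  52  12 468] ctr [ 616.7 -322.7] len [52.1 12.4] long axis 70.8 z 24.6
29 43 [ 309  134   37  166 5683] ctr [ 472.9 -389.9] len [149.1  30.1] long axis -24.2 z 36.5
29 43 [239 159  15 141 534] ctr [ 452.3 -458.3] len [130.3   1. ] long axis -24.3 z 36.0
29 43 [391 274  41  11 278] ctr [ 552.9 -341. ] len [36.6  2.7] long axis 73.9 z 35.9
top
46 63 [444 226  56  28 791] ctr [ 576.1 -305.9] len [121.   31.3] long axis 71.5 z 55.0
46 63 [432 260  54  41 832] ctr [ 488.8 -274.8] len [120.8  31. ] long axis 55.2 z 54.8
17 32 [462 220  27  15 236] ctr [ 607.6 -322.6] len [57.6 26.3] long axis 72.4 z 25.3
17 32 [448 245  30  32 635] ctr [ 536.8 -290.6] len [61.1 56.9] long axis -24.6 z 25.2
17 32 [434 280  29  27 475] ctr [ 462.9 -256.5] len [56.3 42. ] long axis 65.1 z 25.1
now [ 471.  -389.4  175.2] yaw 65.7 q1,6 [-0.73 -1.88] zdir [-0.001  0.001 -1.   ] open 0.599 F [-0.2 -0.5  0.1] t 11.7
turn 1.495 in 11 rows; shift cm [11.36  2.14  1.52] rows 3
```

View pics/wrist2.png

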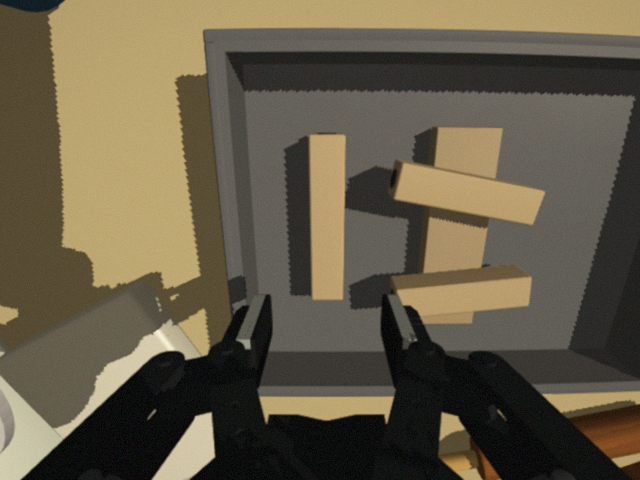

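```bash
python3 - <<'E'
from h import *
a=np.radians(-24.4); tx=np.array([np.cos(a),np.sin(a)]); ty=np.array([-tx[1],tx[0]]); c0=np.array([530.6,-285.7])
p=c0+116*ty+60*tx; q=c0+113*ty-65*tx
go((578,-306,150,-18.5),(578,-306,33,-18.5),(578,-306,100,-18.5),(*p,100,-18.5),(*p,15.5,-18.5),(*p,100,-18.5),(491,-274.8,100,-34.6),(491,-274.8,33,-34.6),(491,-274.8,100,-34.6),(*q,100,-34.6),(*q,15.5,-34.6),(*q,150,-34.6))
E
```

```text
now [ 471.  -389.4  175.2] yaw 65.7 q1,6 [-0.73 -1.88] zdir [-0.001  0.001 -1.   ] open 0.599 F [-0.2 -0.5  0.1] t 11.7
turn 1.469 in 10 rows; shift cm [11.3   7.5   2.52] rows 3
turn -0.0 in 0 rows; shift cm [ 0.   0.  11.7] rows 3
turn -0.0 in 0 rows; shift cm [ 0.   0.  -6.7] rows 2
turn -0.0 in 0 rows; shift cm [11.34  2.02  0.  ] rows 3
turn -0.0 in 0 rows; shift cm [0.   0.   8.45] rows 2
turn -0.0 in 0 rows; shift cm [ 0.    0.   -8.45] rows 2
turn 0.281 in 2 rows; shift cm [-13.83  -7.73   0.  ] rows 4
turn -0.0 in 0 rows; shift cm [0.  0.  6.7] rows 2
turn -0.0 in 0 rows; shift cm [ 0.   0.  -6.7] rows 2
turn -0.0 in 0 rows; shift cm [11.32 -4.52  0.  ] rows 3
turn -0.0 in 0 rows; shift cm [0.   0.   8.45] rows 2
turn -0.0 in 0 rows; shift cm [  0.     0.   -13.45] rows 3
```

>>> play_rows(plan=[0,0,0.1335,0,0,0,60,0,0,0.1335,0,0,0,60,0,0,0.1335,0,0,0,60,0,0,0.1335,0,0,0,60,0,0,0.1335,0,0,0,60])

```text
t: 12.2
tool_pos: [471.0, -389.3, 174.7]
ee_rot: [0.522, 0.853, 0.0, -0.001]
force: [0.2, -0.3, -0.0]
opening: 0.602
finger_force: 0.0
```

>>> play_rows(plan=[0,0,0.1335,0,0,0,60,0,0,0.1335,0,0,0,60,0,0,0.1335,0,0,0,60,0,0,0.1335,0,0,0,60,0,0,0.1335,0,0,0,60])

```text
t: 12.7
tool_pos: [471.0, -389.4, 174.7]
ee_rot: [0.772, 0.635, -0.0, -0.001]
force: [-0.5, 0.2, -0.4]
opening: 0.604
finger_force: 0.0
```

>>> play_rows(plan=[0,0,0.134,0,0,0,60,0,0,0,3.8,2.5,1,60,0,0,0,3.8,2.5,1,60,0,0,0,3.7,2.5,0.5,60,0,0,0,0,0,0,60])

```text
t: 13.2
tool_pos: [580.5, -302.8, 148.3]
ee_rot: [0.811, 0.586, -0.0, -0.002]
force: [-0.6, -0.7, -0.5]
opening: 0.6
finger_force: 0.0
```

>>> play_rows(plan=[0,0,0,0,0,0,60,0,0,0,0,0,0,60])

```text
t: 13.4
tool_pos: [577.7, -306.6, 150.6]
ee_rot: [0.812, 0.584, -0.0, -0.001]
force: [-0.8, -0.3, -0.2]
opening: 0.601
finger_force: 0.0
```

```bash
python3 - <<'E'
from h import *
c=cap('wrist'); parts(cloud(c),46,63,530,-290)
c=cap('top'); parts(cloud(c),46,63,530,-290)
go((578,-306,33,-18.5))
E
```

```text
46 63 [ 174  151   67  157 6323] ctr [ 493.5 -274. ] len [120.4  30.3] long axis 55.1 z 54.5
46 63 [ 307  154   43  155 6196] ctr [ 581.  -305.2] len [120.3  30.1] long axis 71.6 z 54.5
46 63 [444 226  15  15 163] ctr [ 590.6 -261.6] len [31.4 26.4] long axis -18.7 z 55.2
now [ 577.6 -307.   151.3] yaw -18.6 q1,6 [-0.53 -0.2 ] zdir [-0.  0. -1.] open 0.601 F [0.  0.5 0.1] t 13.5
turn -0.001 in 1 rows; shift cm [1.100e-01 1.000e-02 1.183e+01] rows 3
```

>>> play_rows(plan=[0,0,0,0,0.15,4,60,0,0,0,0,0,4,60,0,0,0,0,0,3,60,0,0,0,0,0,0.8,60,0,0,0,0,0,0,10])

```text
t: 14.0
tool_pos: [579.0, -307.1, 32.9]
ee_rot: [0.812, 0.584, -0.0, -0.001]
force: [0.6, 0.5, 0.9]
opening: 0.447
finger_force: 0.0
```

>>> play_rows(plan=[0,0,0,0,0,0,10,0,0,0,0,0,0,10,0,0,0,0,0,0,10,0,0,0,0,0,0,10,0,0,0,0,0,0,10])

```text
t: 14.5
tool_pos: [580.3, -307.2, 34.9]
ee_rot: [0.812, 0.584, 0.0, 0.001]
force: [-1.3, -1.1, 7.1]
opening: 0.333
finger_force: 63.2
```

>>> play_rows(plan=[0,0,0,0,0,-2,10,0,0,0,0,0,-3,10,0,0,0,0,0,-1.7,10,0,0,0,3.8,0.7,0,10,0,0,0,3.8,0.7,0,10])

```text
t: 15.0
tool_pos: [617.6, -239.0, 101.3]
ee_rot: [0.812, 0.583, 0.0, 0.001]
force: [1.1, -0.2, -2.1]
opening: 0.328
finger_force: 62.1
```

>>> play_rows(plan=[0,0,0,3.7,0.6,0,10,0,0,0,0,0,0,10,0,0,0,0,0,0,10])

```text
t: 15.3
tool_pos: [634.8, -205.3, 100.3]
ee_rot: [0.811, 0.585, -0.0, 0.0]
force: [-0.2, 0.7, -1.8]
opening: 0.338
finger_force: 62.1
```

```bash
python3 - <<'E'
from h import *
go((633.2,-204.8,15.5,-18.5))
E
```

```text
now [ 634.8 -205.3  100.3] yaw -18.4 q1,6 [-0.35 -0.03] zdir [-0. -0. -1.] open 0.338 F [-0.2  0.7 -1.8] t 15.3
turn 0.001 in 1 rows; shift cm [ 0.   -0.17  8.48] rows 2
```

>>> play_rows(plan=[0,0,0,0,0,4,10,0,0,0,0,0,3.3,10,0,0,0,0,0,0.7,10,0,0,0,0,0,0.3,10,0,0,0,0,0,0,10])

```text
t: 15.8
tool_pos: [634.6, -206.7, 18.1]
ee_rot: [0.812, 0.584, 0.0, 0.0]
force: [0.1, -0.3, -2.6]
opening: 0.335
finger_force: 62.0
```

>>> play_rows(plan=[0,0,0,0,0,0,60,0,0,0,0,0,0,60,0,0,0,0,0,0,60,0,0,0,0,0,-4,60,0,0,0,0,0,-4,60])

```text
t: 16.3
tool_pos: [634.0, -205.8, 97.7]
ee_rot: [0.812, 0.584, -0.001, -0.001]
force: [0.8, 0.6, 0.9]
opening: 0.6
finger_force: 0.0
```

>>> play_rows(plan=[0,0,0.14,0,0,-4,60,0,0,0.14,0,0,0,60,0,0,0,-4.6,-2.5,0,60,0,0,0,-4.6,-2.5,0,60,0,0,0,-4.5,-2.6,0,60])

```text
t: 16.8
tool_pos: [498.8, -273.1, 137.6]
ee_rot: [0.885, 0.466, 0.0, 0.0]
force: [1.0, -1.5, -0.2]
opening: 0.601
finger_force: 0.0
```

>>> play_rows(plan=[0,0,0,0,0,0,60,0,0,0,0,0,0,60])

```text
t: 17.0
tool_pos: [499.9, -273.3, 138.2]
ee_rot: [0.886, 0.465, 0.0, 0.001]
force: [0.4, -0.4, -0.1]
opening: 0.598
finger_force: 0.0
```

```bash
python3 - <<'E'
from h import *
c=cap('wrist','w3'); P=cloud(c); parts(P,46,63,530,-290);parts(P,29,43,625,-205)
c=cap('top'); P=cloud(c); parts(P,46,63,530,-290);parts(P,29,43,625,-205)
go((492.3,-274.5,33,-34.7))
E
```

```text
46 63 [ 295  165   45  160 6605] ctr [ 493.9 -273.8] len [120.8  30.1] long axis 55.2 z 54.5
29 43 [ 404    0   71  141 6600] ctr [ 631.5 -219.3] len [91.6 30.9] long axis 71.1 z 36.5
29 43 [ 556    0   16  123 1544] ctr [ 701.4 -261.6] len [77.4  3.1] long axis 65.4 z 36.3
46 63 [469 284  17  17 201] ctr [ 464.8 -309.9] len [35.9 30.4] long axis 54.6 z 55.0
29 43 [396 203  54  28 725] ctr [ 632.2 -206.2] len [120.2  31.5] long axis 71.5 z 36.8
now [ 500.9 -272.5  137.8] yaw -34.5 q1,6 [-0.54  0.06] zdir [ 0.001 -0.    -1.   ] open 0.603 F [ 1.  -0.1 -0.6] t 17.1
turn 0.003 in 1 rows; shift cm [-0.65 -0.6  10.48] rows 3
```

>>> play_rows(plan=[0,0,0,-0.6,-0.6,0,60,0,0,0,0,0,4,60,0,0,0,0,0,4,60,0,0,0,0,0,2.4,60,0,0,0,0,0,0,10])

```text
t: 17.6
tool_pos: [490.4, -272.9, 29.7]
ee_rot: [0.885, 0.466, -0.002, -0.003]
force: [-1.0, 0.4, 0.0]
opening: 0.449
finger_force: 0.0
```

>>> play_rows(plan=[0,0,0,0,0,0,10,0,0,0,0,0,0,10,0,0,0,0,0,0,10,0,0,0,0,0,0,10,0,0,0,0,0,0,10])

```text
t: 18.1
tool_pos: [492.1, -274.4, 33.9]
ee_rot: [0.885, 0.465, 0.0, 0.0]
force: [0.6, -0.4, -1.9]
opening: 0.337
finger_force: 62.5
```

>>> play_rows(plan=[0,0,0,0,0,-2,10,0,0,0,0,0,-3,10,0,0,0,0,0,-1.7,10,0,0,0,3.8,-1.5,0,10,0,0,0,3.8,-1.5,0,10])

```text
t: 18.6
tool_pos: [510.5, -194.4, 101.1]
ee_rot: [0.886, 0.464, 0.0, 0.001]
force: [0.7, 0.3, -2.3]
opening: 0.338
finger_force: 62.8
```

>>> play_rows(plan=[0,0,0,3.7,-1.5,0,10,0,0,0,0,0,0,10,0,0,0,0,0,4,10,0,0,0,0,0,3.3,10,0,0,0,0,0,0,10])

```text
t: 19.1
tool_pos: [516.6, -155.2, 23.2]
ee_rot: [0.885, 0.465, -0.002, -0.002]
force: [-0.5, 0.3, -1.9]
opening: 0.339
finger_force: 62.5
```

```bash
python3 - <<'E'
from h import *
go((518,-156,17.5,-34.7))
E
```

```text
now [ 516.6 -155.2   23.2] yaw -34.5 q1,6 [-0.34  0.26] zdir [-0.006  0.002 -1.   ] open 0.339 F [-0.5  0.3 -1.9] t 19.1
turn 0.003 in 1 rows; shift cm [0.01 0.16 0.57] rows 1
```

>>> play_rows(plan=[0,0,0,0,0,0.7,10,0,0,0,0,0,0.3,10,0,0,0,0,0,0.15,10,0,0,0,0,0,0,10,0,0,0,0,0,0,60])

```text
t: 19.6
tool_pos: [519.4, -155.9, 16.7]
ee_rot: [0.885, 0.465, 0.0, 0.0]
force: [0.2, -0.3, 0.3]
opening: 0.496
finger_force: 0.0
```

>>> play_rows(plan=[0,0,0,0,0,0,60,0,0,0,0,0,0,60,0,0,0,0,0,-4,60,0,0,0,0,0,-4,60,0,0,0,0,0,-4,100])

```text
t: 20.1
tool_pos: [518.7, -155.6, 137.5]
ee_rot: [0.885, 0.465, -0.0, -0.0]
force: [-0.1, -0.5, -0.2]
opening: 0.754
finger_force: 0.0
```

>>> play_rows(plan=[0,0,0,-4,1,-2,100,0,0,0,-4,1,-2,100,0,0,0,-4,1,0,100,0,0,0,0,0,0,100,0,0,0,0,0,0,100])

```text
t: 20.6
tool_pos: [475.3, -272.1, 175.9]
ee_rot: [0.886, 0.464, 0.0, -0.0]
force: [-0.5, 0.1, -1.0]
opening: 1.001
finger_force: 0.0
```

```bash
python3 - <<'E'
from h import *
c=cap('wrist','w4'); P=cloud(c); parts(P,18,31,537,-290,130);parts(P,29,43,537,-190,130)
c=cap('top'); P=cloud(c); parts(P,18,31,537,-290,130);parts(P,29,43,537,-190,130)
go((537,-289,150,63.5))
E
```

```text
18 31 [425  35  14  54 281] ctr [ 618.2 -213. ] len [40.2  1.3] long axis 70.7 z 24.8
18 31 [  279   146   220    98 13439] ctr [ 535.3 -286.9] len [190.   56.6] long axis -24.5 z 24.6
18 31 [327 289 138  28 922] ctr [ 485.  -379.4] len [135.8   2.5] long axis -24.4 z 24.6
29 43 [ 265    0   44  154 6052] ctr [ 517.3 -161.2] len [110.3  30.5] long axis 55.5 z 36.5
29 43 [ 422    0   61  122 5045] ctr [ 631.3 -220.3] len [90.4 31.2] long axis 71.6 z 36.5
29 43 [ 166   20   59  192 1200] ctr [ 440.  -145.7] len [148.2   2.1] long axis 65.6 z 36.2
18 31 [439 220  35  66 548] ctr [ 551.4 -277.3] len [161.6  20.5] long axis -24.8 z 25.1
29 43 [396 204  55  27 727] ctr [ 632.6 -206.1] len [121.1  32. ] long axis 71.9 z 36.6
29 43 [378 250  51  40 761] ctr [ 516.5 -156.8] len [121.6  30.9] long axis 55.1 z 36.8
now [ 475.7 -270.9  175.7] yaw -34.5 q1,6 [-0.56  0.04] zdir [-0.  0. -1.] open 1.0 F [0.8 0.4 0.5] t 20.7
turn 1.431 in 10 rows; shift cm [ 6.29 -1.11  2.57] rows 2
```

View pics/w4.png

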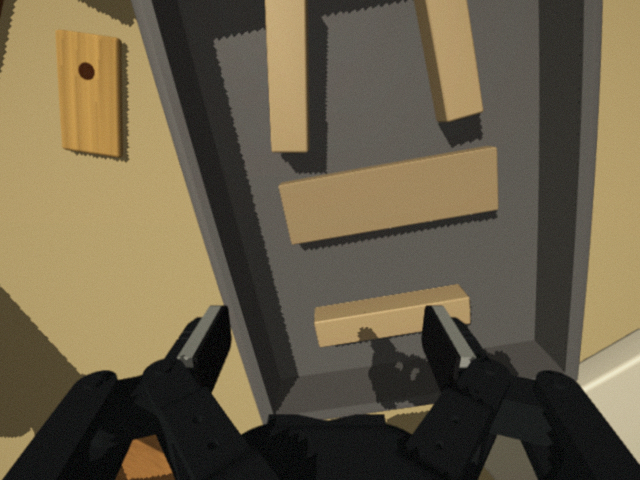

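>>> play_rows(plan=[0,0,-0.1345,0,0,0,100,0,0,-0.1345,0,0,0,100,0,0,-0.1345,0,0,0,100,0,0,-0.1345,0,0,0,100,0,0,-0.1345,0,0,0,100])

```text
t: 21.2
tool_pos: [476.1, -270.3, 175.7]
ee_rot: [0.679, 0.734, 0.0, -0.0]
force: [-0.5, 0.2, 0.3]
opening: 1.004
finger_force: 0.0
```

>>> play_rows(plan=[0,0,-0.1345,0,0,0,100,0,0,-0.1345,0,0,0,100,0,0,-0.1345,0,0,0,100,0,0,-0.1345,0,0,0,100,0,0,-0.1345,0,0,0,100])

```text
t: 21.7
tool_pos: [476.1, -270.3, 175.7]
ee_rot: [0.399, 0.917, 0.0, -0.0]
force: [-0.3, 0.3, 0.7]
opening: 1.001
finger_force: 0.0
```

>>> play_rows(plan=[0,0,-0.1345,0,0,0,100,0,0,-0.1345,0,0,0,100,0,0,-0.1315,0,0,0,100,0,0,0,-3,0.5,2.5,100,0,0,0,-3,0.45,2.5,100])

```text
t: 22.2
tool_pos: [535.7, -286.9, 126.3]
ee_rot: [0.212, 0.977, -0.0, 0.001]
force: [0.4, -0.4, 0.4]
opening: 0.998
finger_force: 0.0
```

>>> play_rows(plan=[0,0,0,0,0,4,100,0,0,0,0,0,4,100,0,0,0,0,0,0,100,0,0,0,0,0,0,100])

```text
t: 22.6
tool_pos: [534.4, -287.0, 46.5]
ee_rot: [0.212, 0.977, 0.0, -0.0]
force: [0.0, 0.2, 1.6]
opening: 1.0
finger_force: 0.0
```

```bash
python3 - <<'E'
from h import *
c=cap('wrist','w5'); P=cloud(c); parts(P,18,31,537,-290,130)
go((534.2,-287.2,10,65.5))
E
```

```text
18 31 [  265    95   123   324 33865] ctr [ 534.7 -286.7] len [189.4  56.4] long axis -24.4 z 24.6
18 31 [432 103  24  64 597] ctr [ 486.7 -205.8] len [29.4  2.8] long axis -33.3 z 25.1
18 31 [  99  140   58  225 3116] ctr [ 481.5 -377.5] len [130.    2.6] long axis -24.4 z 24.6
18 31 [484 344  53  17 627] ctr [ 620.3 -207.3] len [27.9  2.9] long axis 72.2 z 24.5
18 31 [417 354  14  45 324] ctr [ 615.5 -261.5] len [28.8  4.6] long axis -28.8 z 24.9
now [ 535.1 -287.6   48. ] yaw 65.5 q1,6 [-0.54 -1.68] zdir [ 0.002 -0.001 -1.   ] open 1.002 F [ 1.3 -0.1 -0.1] t 22.6
turn 0.0 in 1 rows; shift cm [0.1 0.  3.8] rows 1
```

>>> play_rows(plan=[0,0,0,0.1,0,2.5,100,0,0,0,0,0,1.5,100,0,0,0,0,0,0.4,100,0,0,0,0,0,0,40,0,0,0,0,0,0,40])

```text
t: 23.15
tool_pos: [533.7, -287.7, 3.1]
ee_rot: [0.213, 0.977, -0.0, 0.001]
force: [-0.5, -0.7, -0.1]
opening: 0.693
finger_force: 0.0
```

>>> play_rows(plan=[0,0,0,0,0,0,40,0,0,0,0,0,0,40,0,0,0,0,0,0,40,0,0,0,0,0,0,40])

```text
t: 23.55
tool_pos: [534.0, -287.7, 3.6]
ee_rot: [0.213, 0.977, -0.0, 0.001]
force: [-0.1, 1.8, 6.7]
opening: 0.639
finger_force: 65.5
```

>>> play_rows(plan=[0,0,0,0,0,-2,40,0,0,0,0,0,-4,40,0,0,0,0,0,-4,40,0,0,0,0,0,-4,40,0,0,0,0,0,-4,40])

```text
t: 24.05
tool_pos: [532.8, -287.2, 183.8]
ee_rot: [0.213, 0.977, -0.0, -0.0]
force: [0.3, -1.0, -4.8]
opening: 0.637
finger_force: 65.5
```

>>> play_rows(plan=[0,0,0,0,0,-4,40,0,0,0,0,0,-4,40,0,0,0,0,0,-2,40,0,0,0,0,0,0,40,0,0,0,0,0,0,40])

```text
t: 24.55
tool_pos: [533.0, -287.3, 280.9]
ee_rot: [0.213, 0.977, 0.0, -0.0]
force: [0.1, 0.1, -6.0]
opening: 0.64
finger_force: 65.7
```

```bash
python3 - <<'E'
from h import *
go((467,312.2,285,28.3))
c=cap('top'); P=cloud(c); Z=P[...,2]; v,u=np.mgrid[0:480,0:640]
x=np.array([np.cos(np.radians(28.3)),np.sin(np.radians(28.3))]); y=np.array([-x[1],x[0]])
d=P[...,:2]-np.array([467,312.2]); X=d@x; Y=d@y; B=(abs(X)<200)&(abs(Y)<200)
m=B&(Z>150)&(Z<170)
k=m&(abs(Y)<90)&(X<0); print('near rim X',np.percentile(X[k],[1,99]))
for s in(-1,1):
    k=m&(abs(X)<60)&(Y*s>0); print('side rim Y',s,np.percentile(Y[k],[1,50,99]),k.sum())
k=B&(Z>50)&(Z<70); print('floor',np.percentile(X[k],[1,99]),np.percentile(Y[k],[1,99]))
k=B&(Z>200)&(Z<216); print('lid',np.percentile(X[k],[1,50]),np.percentile(Y[k],[1,99]))
E
```

```text
now [ 533.  -287.3  280.9] yaw 65.5 q1,6 [-0.54 -1.68] zdir [-0.001  0.    -1.   ] open 0.64 F [ 0.1  0.1 -6. ] t 24.6
turn 0.649 in 5 rows; shift cm [55.91 22.61 -0.41] rows 13
near rim X [-138.62765408  -88.75381604]
side rim Y -1 [-188.4889292  -152.92651064 -120.61460549] 1968
side rim Y 1 [119.36192015 153.0071427  188.90920882] 2221
floor [-140.44709679   81.84275916] [-106.22631008  119.34603191]
lid [ 96.16471426 150.25198739] [-166.17729783  165.40490042]
```

>>> play_rows(plan=[0,0,0.13,0,0,0,40,0,0,0.13,0,0,0,40,0,0,0.13,0,0,0,40,0,0,0.13,0,0,0,40,0,0,0.129,0,0,0,40])

```text
t: 25.1
tool_pos: [532.8, -287.2, 279.5]
ee_rot: [0.515, 0.857, -0.0, -0.002]
force: [-0.2, -0.1, -4.8]
opening: 0.64
finger_force: 65.6
```

>>> play_rows(plan=[0,0,0,4.3,1.73,0,40,0,0,0,4.3,1.73,0,40,0,0,0,4.3,1.73,0,40,0,0,0,4.3,1.73,0,40,0,0,0,4.3,1.73,0,40])

```text
t: 25.6
tool_pos: [506.5, -55.4, 279.8]
ee_rot: [0.513, 0.858, -0.0, -0.001]
force: [0.5, 0.8, -5.7]
opening: 0.637
finger_force: 65.8
```

>>> play_rows(plan=[0,0,0,4.3,1.73,0,40,0,0,0,4.3,1.73,0,40,0,0,0,4.3,1.73,0,40,0,0,0,4.3,1.73,0,40,0,0,0,4.3,1.73,0,40])

```text
t: 26.1
tool_pos: [480.8, 175.0, 279.9]
ee_rot: [0.513, 0.858, -0.001, -0.001]
force: [1.2, -0.3, -4.2]
opening: 0.64
finger_force: 65.8
```

>>> play_rows(plan=[0,0,0,4.3,1.73,0,40,0,0,0,4.3,1.73,0,40,0,0,0,4.3,1.73,0,40,0,0,0,0,0,0,40,0,0,0,0,0,0,40])

```text
t: 26.6
tool_pos: [465.8, 312.1, 279.6]
ee_rot: [0.512, 0.859, -0.002, -0.001]
force: [-0.2, -0.8, -5.6]
opening: 0.64
finger_force: 65.8
```

```bash
cat >> h.py <<'E'
KX=np.array([np.cos(np.radians(28.3)),np.sin(np.radians(28.3))]); KY=np.array([-KX[1],KX[0]])
def kiln(P,c0=(466,311.7)):
    Z=P[...,2]; d=P[...,:2]-np.array(c0); X=d@KX; Y=d@KY; B=(abs(X)<200)&(abs(Y)<200)
    for nm,k in(('rim near X',B&(Z>152)&(Z<168)&(abs(Y)<90)&(X<0)),('rim -Y',B&(Z>152)&(Z<168)&(abs(X)<60)&(Y<0)),('rim +Y',B&(Z>152)&(Z<168)&(abs(X)<60)&(Y>0)),('floor',B&(Z>50)&(Z<70)&(abs(X)<100)&(abs(Y)<130)),('lid',B&(Z>203)&(Z<215)&(X>0))):
        if k.sum()>50: print(nm,k.sum(),'X',np.round(np.percentile(X[k],[1,99]),1),'Y',np.round(np.percentile(Y[k],[1,99]),1))
E
python3 - <<'E'
from h import *
c=cap('wrist','w6'); kiln(cloud(c))
go((466,311.7,160,28.3),(466,311.7,58,28.3))
E
```

```text
rim near X 13383 X [-132.9  -83.1] Y [-87.   88.7]
rim +Y 12180 X [-58.8  58.8] Y [119.9 161.9]
floor 1837 X [-84.1  86.8] Y [-107.5  114.8]
lid 46134 X [100.5 198.6] Y [-146.5  148.7]
now [466.1 311.3 280.1] yaw 28.3 q1,6 [0.54 0.05] zdir [-0.002 -0.002 -1.   ] open 0.638 F [ 0.3 -0.7 -4.8] t 26.6
turn 0.0 in 1 rows; shift cm [4.000e-02 1.000e-02 1.201e+01] rows 3
turn -0.0 in 0 rows; shift cm [ 0.   0.  10.2] rows 3
```

View pics/w6.png

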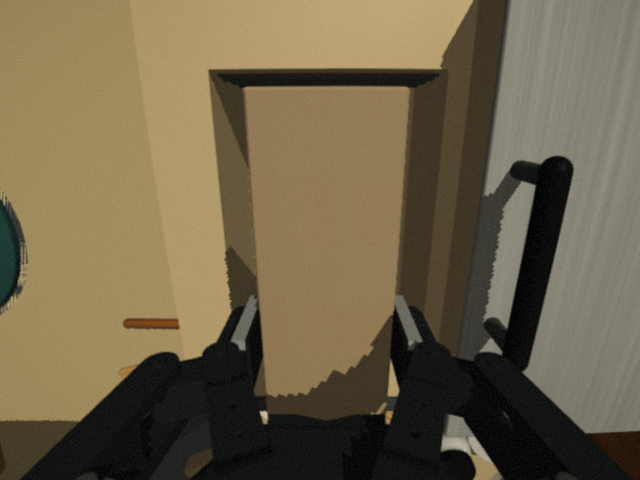

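>>> play_rows(plan=[0,0,0,0,0,4,40,0,0,0,0,0,4,40,0,0,0,0,0,4,40,0,0,0,0,0,4,40,0,0,0,0,0,3,40])

```text
t: 27.15
tool_pos: [465.8, 309.5, 88.7]
ee_rot: [0.514, 0.858, -0.001, -0.001]
force: [0.4, 0.0, -5.4]
opening: 0.644
finger_force: 65.7
```

>>> play_rows(plan=[0,0,0,0,0,1.5,40,0,0,0,0,0,1,40,0,0,0,0,0,0.5,40,0,0,0,0,0,0,40,0,0,0,0,0,0,40])

```text
t: 27.65
tool_pos: [467.0, 311.7, 63.2]
ee_rot: [0.513, 0.858, 0.001, 0.0]
force: [-0.3, 0.2, -5.4]
opening: 0.636
finger_force: 65.8
```

>>> play_rows(plan=[0,0,0,0,0,0.3,40,0,0,0,0,0,0.2,40,0,0,0,0,0,0,40])

```text
t: 27.95
tool_pos: [466.4, 311.4, 56.7]
ee_rot: [0.513, 0.858, -0.0, -0.0]
force: [1.1, -0.0, -4.7]
opening: 0.639
finger_force: 65.8
```

>>> play_rows(plan=[0,0,0,0,0,0.15,40,0,0,0,0,0,0,40])

```text
t: 28.15
tool_pos: [466.5, 311.5, 56.6]
ee_rot: [0.513, 0.858, 0.0, 0.0]
force: [-6.7, -4.0, 10.1]
opening: 0.64
finger_force: 67.5
```

>>> play_rows(plan=[0,0,0,0,0,0,85,0,0,0,0,0,0,85,0,0,0,0,0,0,85,0,0,0,0,0,0,85,0,0,0,0,0,-2,85])

```text
t: 28.65
tool_pos: [465.4, 310.8, 73.2]
ee_rot: [0.513, 0.858, -0.002, -0.001]
force: [0.2, 0.2, -0.5]
opening: 0.851
finger_force: 0.0
```

>>> play_rows(plan=[0,0,0,0,0,-4,85,0,0,0,0,0,-4,85,0,0,0,0,0,-4,85,0,0,0,0,0,-4,85,0,0,0,0,0,-4,85])

```text
t: 29.15
tool_pos: [466.3, 311.3, 277.1]
ee_rot: [0.513, 0.858, 0.0, 0.0]
force: [0.2, -0.6, -0.2]
opening: 0.852
finger_force: 0.0
```

>>> play_rows(plan=[0,0,0,0,0,0,60,0,0,0,0,0,0,60])

```text
t: 29.35
tool_pos: [466.7, 311.6, 276.0]
ee_rot: [0.513, 0.858, 0.001, 0.0]
force: [0.3, -0.7, -1.7]
opening: 0.602
finger_force: 0.0
```

```bash
python3 - <<'E'
from h import *
c=cap('wrist'); P=cloud(c); parts(P,71,85,466,312,130); kiln(P)
go((541,19,200,73.5))
E
```

```text
71 85 [234 105  12 111 373] ctr [371.3 311.4] len [107.8   1. ] long axis -61.1 z 78.4
71 85 [407 107  11 111 375] ctr [521.9 390.1] len [108.6   1. ] long axis -61.8 z 78.1
71 85 [ 297  110   58  180 9747] ctr [467.5 312. ] len [188.6  56.2] long axis -61.6 z 77.6
rim near X 13892 X [-132.9  -83.1] Y [-87.4  88.7]
rim -Y 7612 X [-58.1  58.4] Y [-187.7 -119.8]
rim +Y 12006 X [-58.8  58.8] Y [120. 160.]
floor 25394 X [-83.3  86.4] Y [-120.  115.]
lid 46215 X [100.5 198.6] Y [-140.3  146.7]
now [466.4 311.4 274.7] yaw 28.3 q1,6 [0.54 0.05] zdir [-0. -0. -1.] open 0.6 F [ 0.3  0.2 -0.5] t 29.4
turn -0.789 in 6 rows; shift cm [-15.46 -25.92   7.47] rows 7
```

>>> play_rows(plan=[0,0,-0.1315,0,0,0,60,0,0,-0.1315,0,0,0,60,0,0,-0.1315,0,0,0,60,0,0,-0.1315,0,0,0,60,0,0,-0.1315,0,0,0,60])

```text
t: 29.9
tool_pos: [466.2, 311.3, 273.6]
ee_rot: [0.206, 0.979, -0.001, -0.001]
force: [-0.1, -0.5, -0.5]
opening: 0.598
finger_force: 0.0
```

>>> play_rows(plan=[0,0,-0.1315,0,0,0,60,0,0,0,-2.2,-3.7,0,60,0,0,0,-2.2,-3.7,0,60,0,0,0,-2.2,-3.7,0,60,0,0,0,-2.2,-3.7,0,60])

```text
t: 30.4
tool_pos: [508.5, 142.9, 273.7]
ee_rot: [0.143, 0.99, -0.0, -0.001]
force: [0.9, 0.0, -0.4]
opening: 0.597
finger_force: 0.0
```

>>> play_rows(plan=[0,0,0,-2.2,-3.7,2.5,60,0,0,0,-2.2,-3.7,2.5,60,0,0,0,-2.2,-3.7,2.5,60,0,0,0,0,0,0,60,0,0,0,0,0,0,60])

```text
t: 30.9
tool_pos: [539.9, 18.7, 198.6]
ee_rot: [0.145, 0.989, -0.0, -0.002]
force: [-0.1, -0.4, 0.9]
opening: 0.598
finger_force: 0.0
```

```bash
python3 - <<'E'
from h import *
c=cap('wrist','w7'); P=cloud(c); parts(P,68,84,600,20,150,60); parts(P,17,27,600,35,150)
go((541,19,45,73.5))
E
```

```text
68 84 [324 199  12  61 716] ctr [541.9  20.7] len [50.8  9.2] long axis -16.7 z 75.9
68 84 [333 292  34  49 635] ctr [626.   14.9] len [50.9 10.4] long axis 11.1 z 75.8
68 84 [361 350  12  47 516] ctr [692.1  13.8] len [51.1 10.1] long axis -15.9 z 75.8
17 27 [ 334  188   36   51 1707] ctr [548.4  41.9] len [50.9 33.7] long axis -14.7 z 20.4
17 27 [ 332  254   58   52 1534] ctr [621.9  32.2] len [50.3 43.8] long axis 12.8 z 20.5
17 27 [364 321  22  39 483] ctr [695.7  29.6] len [53.2 16.5] long axis -2.1 z 20.6
now [540.2  19.5 199.7] yaw 73.5 q1,6 [-0.01 -1.29] zdir [-0.001  0.    -1.   ] open 0.598 F [0.9 0.7 0.5] t 30.9
turn -0.001 in 1 rows; shift cm [-0.09 -0.03 15.47] rows 4
```

View pics/w7.png

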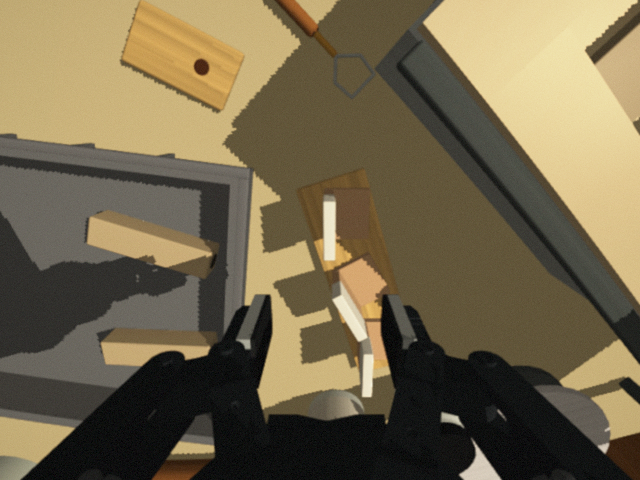

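>>> play_rows(plan=[0,0,0,-0.1,0.05,4,60,0,0,0,0,0,4,60,0,0,0,0,0,4,60,0,0,0,0,0,2.5,40,0,0,0,0,0,0,40])

```text
t: 31.45
tool_pos: [539.8, 20.8, 52.4]
ee_rot: [0.143, 0.99, -0.0, -0.002]
force: [0.1, -0.6, 0.4]
opening: 0.398
finger_force: 0.0
```

>>> play_rows(plan=[0,0,0,0,0,0,40,0,0,0,0,0,0,40])

```text
t: 31.65
tool_pos: [542.6, 20.1, 57.6]
ee_rot: [0.143, 0.99, 0.0, 0.001]
force: [0.8, 0.5, -0.0]
opening: 0.4
finger_force: 0.0
```

```bash
python3 - <<'E'
from h import *
c=cap('wrist','w8'); P=cloud(c); parts(P,68,84,541,20,60,60)
go((541,20,38,73.3))
E
```

```text
68 84 [ 315  265   24  110 2518] ctr [542.2  20.3] len [52.   9.8] long axis -16.6 z 76.0
68 84 [251 298  38  56 779] ctr [535.8   2.5] len [22.1 14.2] long axis 23.8 z 76.6
68 84 [364 298  38  30 660] ctr [542.3  42.4] len [15.6 10.9] long axis -80.0 z 76.5
68 84 [363 325   6  29 128] ctr [550.8  35.1] len [17.5  0.3] long axis -16.4 z 77.4
now [542.6  19.9  57.5] yaw 73.5 q1,6 [-0.01 -1.29] zdir [ 0.003 -0.    -1.   ] open 0.401 F [-0.4 -0.3  0.2] t 31.7
turn 0.004 in 1 rows; shift cm [ 0.15 -0.04  1.95] rows 1
```

>>> play_rows(plan=[0,0,0,0,0,1.7,40,0,0,0,0,0,0,40,0,0,0,0,0,0,20,0,0,0,0,0,0,0,0,0,0,0,0,0,0])

```text
t: 32.2
tool_pos: [542.1, 19.5, 39.6]
ee_rot: [0.144, 0.99, 0.0, 0.001]
force: [-1.1, -1.4, 6.0]
opening: 0.099
finger_force: 59.5
```

>>> play_rows(plan=[0,0,0,0,0,0,0,0,0,0,0,0,0,0,0,0,0,0,0,0,0,0,0,0,0,0,0,0,0,0,0,0,0,0,0])

```text
t: 32.7
tool_pos: [542.1, 19.5, 39.6]
ee_rot: [0.144, 0.99, 0.0, 0.001]
force: [-1.7, 0.2, 6.7]
opening: 0.095
finger_force: 59.5
```

```bash
python3 - <<'E'
from h import *
o=r.get_obs()['tool_pos']
b=np.array([466.4,311.4]); p=b-17.5*KX+58*KY
print(p); go((o[0],o[1],o[2]+200,73.3),(*p,o[2]+200,28.3),(*p,o[2]+66,28.3))
E
```

```text
[423.49453019 354.17114285]
now [542.1  19.5  39.6] yaw 73.5 q1,6 [-0.01 -1.29] zdir [ 0.002 -0.    -1.   ] open 0.095 F [-1.7  0.2  6.7] t 32.7
turn 0.003 in 1 rows; shift cm [  0.   0. -20.] rows 4
turn 0.785 in 6 rows; shift cm [35.09  5.42  0.  ] rows 8
turn -0.0 in 0 rows; shift cm [ 0.   0.  13.4] rows 3
```

>>> play_rows(plan=[0,0,0,0,0,-2,0,0,0,0,0,0,-4,0,0,0,0,0,0,-4,0,0,0,0,0,0,-4,0,0,0,0,0,0,-4,0])

```text
t: 33.2
tool_pos: [541.3, 19.5, 220.5]
ee_rot: [0.144, 0.99, 0.0, 0.0]
force: [0.9, -1.1, -0.9]
opening: 0.096
finger_force: 58.6
```

>>> play_rows(plan=[0,0,0,0,0,-2,0,0,0,0.131,0,0,0,0,0,0,0.131,0,0,0,0,0,0,0.131,0,0,0,0,0,0,0.131,0,0,0,0])

```text
t: 33.7
tool_pos: [541.5, 19.5, 238.8]
ee_rot: [0.398, 0.918, 0.0, 0.0]
force: [0.3, 0.0, -0.6]
opening: 0.1
finger_force: 58.5
```

>>> play_rows(plan=[0,0,0.131,0,0,0,0,0,0,0.13,0,0,0,0,0,0,0,4,0.6,0,0,0,0,0,4,0.6,0,0,0,0,0,4,0.6,0,0])

```text
t: 34.2
tool_pos: [499.4, 134.6, 238.8]
ee_rot: [0.512, 0.859, 0.0, 0.0]
force: [0.5, 0.7, -0.5]
opening: 0.1
finger_force: 58.5
```

>>> play_rows(plan=[0,0,0,4,0.6,0,0,0,0,0,4,0.6,0,0,0,0,0,4,0.6,0,0,0,0,0,4,0.6,0,0,0,0,0,4,0.6,0,0])

```text
t: 34.7
tool_pos: [430.1, 325.1, 238.9]
ee_rot: [0.511, 0.859, 0.0, 0.0]
force: [-0.1, 0.0, 0.3]
opening: 0.094
finger_force: 58.5
```

>>> play_rows(plan=[0,0,0,3.1,0.6,0,0,0,0,0,0,0,0,0,0,0,0,0,0,0,0,0,0,0,0,0,0,0])

```text
t: 35.1
tool_pos: [421.8, 353.1, 238.5]
ee_rot: [0.511, 0.859, 0.0, 0.0]
force: [0.9, -0.2, -0.5]
opening: 0.101
finger_force: 58.5
```

```bash
python3 - <<'E'
from h import *
go((423.5,354.2,105.6,28.3))
E
```

```text
now [421.8 353.1 238.5] yaw 28.5 q1,6 [0.65 0.15] zdir [ 0. -0. -1.] open 0.101 F [ 0.9 -0.2 -0.5] t 35.1
turn 0.003 in 1 rows; shift cm [1.000e-02 2.000e-01 1.329e+01] rows 3
```

>>> play_rows(plan=[0,0,0,0,0.2,4,0,0,0,0,0,0,4,0,0,0,0,0,0,3,0,0,0,0,0,0,1.5,0,0,0,0,0,0,0.4,0])

```text
t: 35.6
tool_pos: [423.3, 353.8, 108.3]
ee_rot: [0.512, 0.859, -0.001, -0.0]
force: [-0.6, 0.3, -0.7]
opening: 0.094
finger_force: 58.6
```

>>> play_rows(plan=[0,0,0,0,0,0,0,0,0,0,0,0,0,0,0,0,0,0,0,0,0])

```text
t: 35.9
tool_pos: [423.8, 355.0, 110.9]
ee_rot: [0.511, 0.859, 0.001, 0.0]
force: [0.2, 0.5, -0.8]
opening: 0.096
finger_force: 58.6
```

>>> play_rows(plan=[0,0,0,0,0,0.2,0,0,0,0,0,0,0,0])

```text
t: 36.1
tool_pos: [423.3, 354.8, 107.5]
ee_rot: [0.511, 0.859, 0.0, 0.0]
force: [0.2, 0.7, -0.8]
opening: 0.096
finger_force: 58.6
```

>>> play_rows(plan=[0,0,0,0,0,0.1,0,0,0,0,0,0,0,0])

```text
t: 36.3
tool_pos: [423.2, 354.7, 106.2]
ee_rot: [0.511, 0.859, -0.0, -0.0]
force: [-0.6, -0.9, -0.2]
opening: 0.097
finger_force: 58.6
```

>>> play_rows(plan=[0,0,0,0,0,0.1,0,0,0,0,0,0,0,0])

```text
t: 36.5
tool_pos: [423.4, 354.8, 105.6]
ee_rot: [0.511, 0.859, 0.0, 0.0]
force: [-1.0, 0.7, 3.4]
opening: 0.101
finger_force: 58.9
```

>>> play_rows(plan=[0,0,0,0,0,0.05,0,0,0,0,0,0,0,0])

```text
t: 36.7
tool_pos: [423.4, 354.9, 105.6]
ee_rot: [0.511, 0.859, 0.0, 0.0]
force: [-1.9, -0.7, 6.8]
opening: 0.099
finger_force: 59.9
```

>>> play_rows(plan=[0,0,0,0,0,0,20,0,0,0,0,0,0,35,0,0,0,0,0,0,35,0,0,0,0,0,-2,35,0,0,0,0,0,-4,35])

```text
t: 37.2
tool_pos: [422.2, 353.9, 162.5]
ee_rot: [0.511, 0.859, -0.002, -0.001]
force: [0.2, -0.4, 0.4]
opening: 0.348
finger_force: 0.0
```

>>> play_rows(plan=[0,0,0,0,0,-4,35,0,0,0,0,0,-4,35,0,0,0,0,0,-2,35,0,0,0,0,0,0,35,0,0,0,0,0,0,35])

```text
t: 37.7
tool_pos: [423.3, 354.7, 264.3]
ee_rot: [0.511, 0.859, -0.0, -0.0]
force: [-0.4, -0.8, -1.5]
opening: 0.348
finger_force: 0.0
```

```bash
python3 - <<'E'
from h import *
c=cap('wrist','w9'); P=cloud(c); parts(P,134,150,423,354,80,60); parts(P,71,92,466,312,130)
go((625.2,14.5,180,102.2))
E
```

```text
134 150 [255 154 129   5 483] ctr [391.3 403.3] len [99.9  3.4] long axis 28.4 z 136.7
134 150 [238 174  13 106 493] ctr [365.5 322.6] len [91.2  1. ] long axis -61.4 z 142.3
134 150 [321 197  12  61 718] ctr [424.  355.7] len [50.8  9.3] long axis -61.7 z 142.0
71 92 [ 415  171   23  175 1078] ctr [541.9 353.4] len [193.9   1.5] long axis -61.5 z 81.8
71 92 [ 316  173   58  168 7611] ctr [467.7 311.9] len [190.4  56.1] long axis -61.6 z 77.9
71 92 [255 186  12 119 495] ctr [384.5 287.8] len [133.1   1. ] long axis -61.5 z 81.8
71 92 [293 355  69  13 744] ctr [509.  200.7] len [78.   7.5] long axis 28.4 z 86.9
now [423.1 354.5 263.6] yaw 28.5 q1,6 [0.65 0.15] zdir [-0.001 -0.001 -1.   ] open 0.349 F [ 1.   1.1 -1.4] t 37.8
turn -1.286 in 9 rows; shift cm [-12.57 -37.51   8.36] rows 9
```

View pics/w9.png

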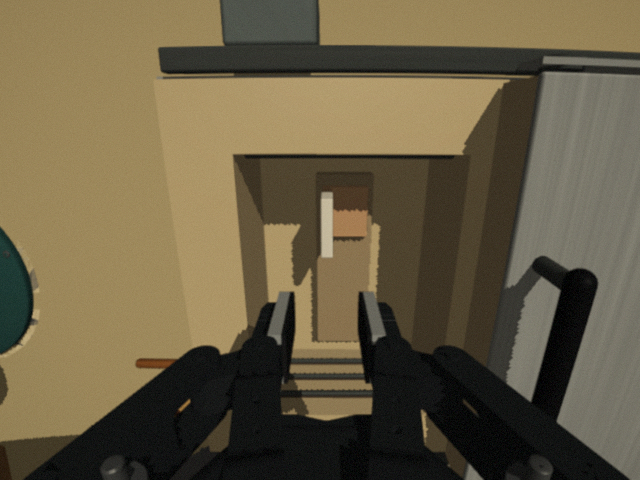

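>>> play_rows(plan=[0,0,-0.1286,0,0,0,40,0,0,-0.1286,0,0,0,40,0,0,-0.1286,0,0,0,40,0,0,-0.1286,0,0,0,40,0,0,-0.1286,0,0,0,40])

```text
t: 38.25
tool_pos: [423.0, 354.5, 263.1]
ee_rot: [0.211, 0.978, -0.001, -0.001]
force: [-0.8, 0.5, 0.2]
opening: 0.394
finger_force: 0.0
```

>>> play_rows(plan=[0,0,-0.1286,0,0,0,40,0,0,-0.1286,0,0,0,40,0,0,-0.1286,0,0,0,40,0,0,-0.1286,0,0,0,40,0,0,-0.1286,0,0,0,40])

```text
t: 38.75
tool_pos: [423.0, 354.5, 263.1]
ee_rot: [-0.109, 0.994, -0.001, -0.001]
force: [-0.7, 0.0, -0.5]
opening: 0.399
finger_force: 0.0
```

>>> play_rows(plan=[0,0,0,-1.26,-3.75,0,40,0,0,0,-1.26,-3.75,0,40,0,0,0,-1.26,-3.75,0,40,0,0,0,-1.26,-3.75,0,40,0,0,0,-1.26,-3.75,0,40])

```text
t: 39.25
tool_pos: [524.7, 183.1, 263.2]
ee_rot: [-0.106, 0.994, -0.0, -0.001]
force: [0.4, 0.1, 0.3]
opening: 0.399
finger_force: 0.0
```

>>> play_rows(plan=[0,0,0,-1.26,-3.75,0,40,0,0,0,-1.26,-3.75,0,40,0,0,0,-1.26,-3.75,2,40,0,0,0,-1.26,-3.75,2,40,0,0,0,-1.26,-3.75,2,40])

```text
t: 39.75
tool_pos: [625.7, 13.2, 202.4]
ee_rot: [-0.106, 0.994, 0.0, -0.001]
force: [-0.1, 0.2, -0.2]
opening: 0.396
finger_force: 0.0
```

>>> play_rows(plan=[0,0,0,0,0,4,40,0,0,0,0,0,4,40,0,0,0,0,0,0,40,0,0,0,0,0,0,40,0,0,0,0,0,0,40])

```text
t: 40.25
tool_pos: [626.3, 15.0, 127.1]
ee_rot: [-0.106, 0.994, -0.0, 0.001]
force: [-0.3, 0.3, 0.2]
opening: 0.396
finger_force: 0.0
```

```bash
python3 - <<'E'
from h import *
c=cap('wrist'); P=cloud(c); parts(P,68,84,640,20,100,60); parts(P,17,27,640,35,100)
go((625.2,14.5,38,102.2))
E
```

```text
68 84 [ 319  221   17   79 1273] ctr [626.1  14.9] len [51.2  9.8] long axis 12.6 z 75.9
68 84 [ 284  315   46   63 1112] ctr [692.4  14.2] len [51.8 10.5] long axis -16.3 z 75.8
17 27 [ 327  202   53   63 2694] ctr [621.7  34.2] len [50.6 39.4] long axis 12.7 z 20.4
17 27 [ 321  290   42   58 1316] ctr [699.1  38.6] len [51.1 28.8] long axis -14.4 z 20.4
now [626.4  15.  127.4] yaw 102.2 q1,6 [-0.02 -1.8 ] zdir [ 0.003 -0.    -1.   ] open 0.404 F [-0.4 -0.6  0.4] t 40.3
turn 0.0 in 1 rows; shift cm [ 0.13 -0.02  8.94] rows 2
```

>>> play_rows(plan=[0,0,0,0.1,0,4,40,0,0,0,0,0,3,40,0,0,0,0,0,1.5,40,0,0,0,0,0,0,40,0,0,0,0,0,0,40])

```text
t: 40.8
tool_pos: [625.5, 14.6, 41.8]
ee_rot: [-0.106, 0.994, -0.0, 0.001]
force: [0.6, 0.1, 0.8]
opening: 0.401
finger_force: 0.0
```

>>> play_rows(plan=[0,0,0,0,0,0,20,0,0,0,0,0,0,0,0,0,0,0,0,0,0,0,0,0,0,0,0,0,0,0,0,0,0,0,0])

```text
t: 41.3
tool_pos: [625.5, 14.5, 41.7]
ee_rot: [-0.106, 0.994, -0.0, 0.001]
force: [-0.1, -1.3, 7.9]
opening: 0.097
finger_force: 59.8
```

>>> play_rows(plan=[0,0,0,0,0,0,0,0,0,0,0,0,0,0])

```text
t: 41.5
tool_pos: [625.5, 14.5, 41.7]
ee_rot: [-0.106, 0.994, -0.0, 0.001]
force: [-0.9, -0.5, 8.0]
opening: 0.099
finger_force: 59.8
```

```bash
python3 - <<'E'
from h import *
o=r.get_obs()['tool_pos']
p=np.array([466.4,311.4])-17.5*KX; print(p)
go((o[0],o[1],o[2]+200,102.6),(*p,o[2]+200,28.3),(*p,o[2]+66,28.3))
E
```

```text
[450.99164631 303.10345634]
now [625.5  14.5  41.7] yaw 102.2 q1,6 [-0.02 -1.8 ] zdir [ 0.003 -0.    -1.   ] open 0.099 F [-0.9 -0.5  8. ] t 41.5
turn -0.007 in 1 rows; shift cm [  0.   0. -20.] rows 4
turn 1.297 in 9 rows; shift cm [33.68 -1.68  0.  ] rows 7
turn -0.0 in 0 rows; shift cm [ 0.   0.  13.4] rows 3
```

>>> play_rows(plan=[0,0,0,0,0,-2,0,0,0,0,0,0,-4,0,0,0,0,0,0,-4,0,0,0,0,0,0,-4,0,0,0,0,0,0,-4,0])

```text
t: 42.0
tool_pos: [624.4, 14.6, 222.3]
ee_rot: [-0.106, 0.994, -0.0, 0.0]
force: [1.3, 0.5, -0.5]
opening: 0.095
finger_force: 58.4
```

>>> play_rows(plan=[0,0,0,0,0,-2,0,0,0,0.129,0,0,0,0,0,0,0.129,0,0,0,0,0,0,0.129,0,0,0,0,0,0,0.129,0,0,0,0])

```text
t: 42.5
tool_pos: [624.6, 14.6, 240.5]
ee_rot: [0.154, 0.988, 0.0, 0.0]
force: [0.3, 0.2, -0.0]
opening: 0.099
finger_force: 58.4
```

>>> play_rows(plan=[0,0,0.129,0,0,0,0,0,0,0.129,0,0,0,0,0,0,0.129,0,0,0,0,0,0,0.129,0,0,0,0,0,0,0.129,0,0,0,0])

```text
t: 43.0
tool_pos: [624.6, 14.6, 240.5]
ee_rot: [0.459, 0.888, 0.0, 0.0]
force: [0.6, 1.0, -0.9]
opening: 0.097
finger_force: 58.4
```

>>> play_rows(plan=[0,0,0.129,0,0,0,0,0,0,0,4.2,-0.2,0,0,0,0,0,4.2,-0.2,0,0,0,0,0,4.2,-0.2,0,0,0,0,0,4.2,-0.2,0,0])

```text
t: 43.5
tool_pos: [536.9, 159.8, 240.5]
ee_rot: [0.513, 0.858, 0.0, 0.0]
force: [1.0, 0.9, -0.1]
opening: 0.095
finger_force: 58.5
```

>>> play_rows(plan=[0,0,0,4.2,-0.2,0,0,0,0,0,4.2,-0.2,0,0,0,0,0,4.2,-0.2,0,0,0,0,0,4.2,-0.2,0,0,0,0,0,0,0,0,0])

```text
t: 44.0
tool_pos: [449.1, 306.1, 240.6]
ee_rot: [0.511, 0.859, 0.001, -0.0]
force: [-0.5, -1.0, -0.9]
opening: 0.097
finger_force: 58.4
```

>>> play_rows(plan=[0,0,0,0,0,0,0,0,0,0,0,0,0,0])

```text
t: 44.2
tool_pos: [451.7, 302.3, 240.2]
ee_rot: [0.513, 0.858, 0.0, 0.0]
force: [-0.3, 0.3, -0.2]
opening: 0.098
finger_force: 58.4
```

```bash
python3 - <<'E'
from h import *
go((451,303.1,107.7,28.3))
E
```

```text
now [451.7 302.3 240.2] yaw 28.2 q1,6 [0.54 0.05] zdir [ 0. -0. -1.] open 0.098 F [-0.3  0.3 -0.2] t 44.2
turn -0.001 in 1 rows; shift cm [ 0.1  -0.03 13.25] rows 3
```

>>> play_rows(plan=[0,0,0,0.05,0,4,0,0,0,0,0,0,4,0,0,0,0,0,0,3,0,0,0,0,0,0,1.5,0,0,0,0,0,0,0.4,0])

```text
t: 44.7
tool_pos: [451.2, 302.4, 109.7]
ee_rot: [0.514, 0.858, -0.001, -0.0]
force: [0.2, 0.6, -0.6]
opening: 0.093
finger_force: 58.6
```

>>> play_rows(plan=[0,0,0,0,0,0,0,0,0,0,0,0,0,0,0,0,0,0,0,0,0,0,0,0,0,0,0.15,0,0,0,0,0,0,0,0])

```text
t: 45.2
tool_pos: [451.2, 303.4, 109.6]
ee_rot: [0.513, 0.858, 0.0, 0.0]
force: [0.6, 0.7, -0.7]
opening: 0.098
finger_force: 58.6
```

>>> play_rows(plan=[0,0,0,0,0,0.15,0,0,0,0,0,0,0,0])

```text
t: 45.4
tool_pos: [451.1, 303.4, 107.8]
ee_rot: [0.513, 0.858, 0.0, 0.0]
force: [-1.1, -0.4, -0.7]
opening: 0.094
finger_force: 58.7
```

>>> play_rows(plan=[0,0,0,0,0,0.1,0,0,0,0,0,0,0,0])

```text
t: 45.6
tool_pos: [451.2, 303.5, 107.7]
ee_rot: [0.513, 0.858, 0.0, 0.0]
force: [-3.2, -0.7, 7.7]
opening: 0.1
finger_force: 59.8
```

>>> play_rows(plan=[0,0,0,0,0,0,20,0,0,0,0,0,0,35,0,0,0,0,0,0,35,0,0,0,0,0,-2,35,0,0,0,0,0,-4,35])

```text
t: 46.1
tool_pos: [450.0, 302.6, 164.6]
ee_rot: [0.513, 0.858, -0.002, -0.001]
force: [0.6, -0.5, 1.2]
opening: 0.355
finger_force: 0.0
```

>>> play_rows(plan=[0,0,0,0,0,-4,35,0,0,0,0,0,-4,35,0,0,0,0,0,-2,35,0,0,0,0,0,0,35,0,0,0,0,0,0,35])

```text
t: 46.6
tool_pos: [451.1, 303.3, 266.4]
ee_rot: [0.513, 0.858, -0.0, -0.0]
force: [0.0, -0.2, -0.3]
opening: 0.349
finger_force: 0.0
```

```bash
python3 - <<'E'
from h import *
c=cap('wrist'); P=cloud(c); parts(P,134,150,440,330,80,200); parts(P,82,95,460,310,90)
go((691,14,180,73.8))
E
```

```text
134 150 [320 121  14  67 811] ctr [424.  355.6] len [50.   9.8] long axis -62.0 z 142.0
134 150 [236 143  10  66 336] ctr [372.7 309.1] len [52.6  1.1] long axis -61.3 z 142.1
134 150 [321 197  12  61 726] ctr [452.2 303.6] len [50.4  9.3] long axis -61.7 z 142.0
82 95 [ 333  122   37   55 1962] ctr [443.8 366.2] len [48.9 32.9] long axis -61.6 z 86.6
82 95 [ 332  186   36   51 1722] ctr [472.3 314.2] len [50.3 33.9] long axis -60.1 z 86.5
now [450.9 303.2 265.6] yaw 28.3 q1,6 [0.54 0.05] zdir [-0.001 -0.001 -1.   ] open 0.352 F [-0.3 -0.6 -0.1] t 46.6
turn -0.795 in 6 rows; shift cm [-31.12 -21.07   8.56] rows 8
```

>>> play_rows(plan=[0,0,-0.1325,0,0,0,40,0,0,-0.1325,0,0,0,40,0,0,-0.1325,0,0,0,40,0,0,-0.1325,0,0,0,40,0,0,-0.1325,0,0,0,40])

```text
t: 47.15
tool_pos: [450.8, 303.1, 265.1]
ee_rot: [0.203, 0.979, -0.001, -0.001]
force: [-1.0, -0.2, -0.5]
opening: 0.401
finger_force: 0.0
```

>>> play_rows(plan=[0,0,-0.1325,0,0,0,40,0,0,0,-3.45,-2.34,0,40,0,0,0,-3.45,-2.34,0,40,0,0,0,-3.45,-2.34,0,40,0,0,0,-3.45,-2.34,0,40])

```text
t: 47.65
tool_pos: [558.0, 173.5, 265.1]
ee_rot: [0.141, 0.99, -0.0, -0.001]
force: [-0.2, 0.7, -0.6]
opening: 0.397
finger_force: 0.0
```

>>> play_rows(plan=[0,0,0,-3.45,-2.34,0,40,0,0,0,-3.45,-2.34,0,40,0,0,0,-3.45,-2.34,2,40,0,0,0,-3.45,-2.34,2,40,0,0,0,-3.45,-2.34,2,40])

```text
t: 48.15
tool_pos: [691.1, 13.0, 204.2]
ee_rot: [0.141, 0.99, -0.0, -0.001]
force: [0.0, 1.2, 0.5]
opening: 0.401
finger_force: 0.0
```

>>> play_rows(plan=[0,0,0,0,0,4,40,0,0,0,0,0,4,40,0,0,0,0,0,0,40,0,0,0,0,0,0,40,0,0,0,0,0,0,40])

```text
t: 48.65
tool_pos: [691.4, 14.8, 129.4]
ee_rot: [0.14, 0.99, 0.0, 0.001]
force: [0.3, -0.5, 0.2]
opening: 0.401
finger_force: 0.0
```

```bash
python3 - <<'E'
from h import *
c=cap('wrist'); P=cloud(c); parts(P,68,84,680,20,70,60); parts(P,17,27,690,35,70)
go((691,14,40,73.8))
E
```

```text
68 84 [ 318  221   17   79 1208] ctr [692.4  14.4] len [51.3  9.8] long axis -15.9 z 75.9
17 27 [ 330  203   49   62 2635] ctr [698.1  34.9] len [50.  36.7] long axis -16.0 z 20.5
now [691.5  14.8 129.6] yaw 73.8 q1,6 [-0.02 -1.3 ] zdir [ 0.003 -0.    -1.   ] open 0.404 F [-0.5 -0.2  0.3] t 48.7
turn 0.001 in 1 rows; shift cm [ 0.02 -0.09  8.96] rows 2
```

>>> play_rows(plan=[0,0,0,0,-0.05,4,40,0,0,0,0,0,3,40,0,0,0,0,0,1.7,40,0,0,0,0,0,0,40,0,0,0,0,0,0,40])

```text
t: 49.2
tool_pos: [691.3, 14.2, 41.8]
ee_rot: [0.141, 0.99, 0.0, 0.001]
force: [0.1, -0.1, 1.8]
opening: 0.4
finger_force: 0.0
```

>>> play_rows(plan=[0,0,0,0,0,0,20,0,0,0,0,0,0,0,0,0,0,0,0,0,0,0,0,0,0,0,0,0,0,0,0,0,0,0,0])

```text
t: 49.7
tool_pos: [691.5, 14.2, 41.9]
ee_rot: [0.141, 0.99, 0.0, 0.001]
force: [-0.3, -0.2, 7.5]
opening: 0.098
finger_force: 59.5
```

>>> play_rows(plan=[0,0,0,0,0,0,0,0,0,0,0,0,0,0])

```text
t: 49.9
tool_pos: [691.4, 14.2, 41.9]
ee_rot: [0.141, 0.99, 0.0, 0.001]
force: [-0.4, 1.4, 6.5]
opening: 0.095
finger_force: 59.5
```

```bash
python3 - <<'E'
from h import *
o=r.get_obs()['tool_pos']
p=np.array([466.4,311.4])-17.5*KX-58*KY; print(p)
go((*p,o[2]+200,28.3),(*p,o[2]+66,28.3))
E
```

```text
[478.48876244 252.03576984]
now [691.4  14.2  41.9] yaw 73.8 q1,6 [-0.02 -1.31] zdir [ 0.003  0.    -1.   ] open 0.095 F [-0.4  1.4  6.5] t 49.9
turn 0.795 in 6 rows; shift cm [ 31.04  -7.47 -20.  ] rows 8
turn -0.0 in 0 rows; shift cm [ 0.   0.  13.4] rows 3
```

>>> play_rows(plan=[0,0,0,0,0,-2,0,0,0,0,0,0,-4,0,0,0,0,0,0,-4,0,0,0,0,0,0,-4,0,0,0,0,0,0,-4,0])

```text
t: 50.4
tool_pos: [690.3, 14.1, 222.4]
ee_rot: [0.141, 0.99, 0.0, 0.001]
force: [-0.1, -0.1, -0.8]
opening: 0.097
finger_force: 58.4
```

>>> play_rows(plan=[0,0,0,0,0,-2,0,0,0,0.1325,0,0,0,0,0,0,0.1325,0,0,0,0,0,0,0.1325,0,0,0,0,0,0,0.1325,0,0,0,0])

```text
t: 50.9
tool_pos: [690.5, 14.1, 240.7]
ee_rot: [0.398, 0.918, 0.0, 0.0]
force: [-1.7, -0.1, -1.2]
opening: 0.095
finger_force: 58.4
```

>>> play_rows(plan=[0,0,0.1325,0,0,0,0,0,0,0.1325,0,0,0,0,0,0,0,3.88,-0.93,0,0,0,0,0,3.88,-0.93,0,0,0,0,0,3.88,-0.93,0,0])

```text
t: 51.4
tool_pos: [609.8, 104.1, 240.4]
ee_rot: [0.513, 0.858, 0.0, 0.0]
force: [-0.0, 0.5, -0.4]
opening: 0.096
finger_force: 58.5
```

>>> play_rows(plan=[0,0,0,3.88,-0.93,0,0,0,0,0,3.88,-0.93,0,0,0,0,0,3.88,-0.93,0,0,0,0,0,3.88,-0.93,0,0,0,0,0,3.88,-0.93,0,0])

```text
t: 51.9
tool_pos: [476.7, 253.1, 240.8]
ee_rot: [0.513, 0.858, 0.001, 0.0]
force: [0.7, 0.9, -0.1]
opening: 0.093
finger_force: 58.5
```

>>> play_rows(plan=[0,0,0,0,0,0,0,0,0,0,0,0,0,0,0,0,0,0,0,0,0])

```text
t: 52.2
tool_pos: [478.4, 251.8, 240.2]
ee_rot: [0.513, 0.858, 0.0, 0.0]
force: [0.3, -0.4, -1.1]
opening: 0.096
finger_force: 58.5
```

```bash
python3 - <<'E'
from h import *
go((478.5,252,107.9,28.3))
E
```

```text
now [478.4 251.8 240.2] yaw 28.3 q1,6 [ 0.44 -0.06] zdir [ 0.001 -0.    -1.   ] open 0.096 F [ 0.3 -0.4 -1.1] t 52.2
turn -0.001 in 1 rows; shift cm [ 0.02  0.02 13.23] rows 3
```

>>> play_rows(plan=[0,0,0,0,0,4,0,0,0,0,0,0,4,0,0,0,0,0,0,3,0,0,0,0,0,0,1.5,0,0,0,0,0,0,0.4,0])

```text
t: 52.7
tool_pos: [478.0, 251.4, 109.6]
ee_rot: [0.513, 0.858, -0.001, -0.001]
force: [0.4, 0.8, -0.7]
opening: 0.095
finger_force: 58.6
```

>>> play_rows(plan=[0,0,0,0,0,0,0,0,0,0,0,0,0,0,0,0,0,0,0,0,0,0,0,0,0,0,0.15,0,0,0,0,0,0,0,0])

```text
t: 53.2
tool_pos: [478.0, 252.3, 109.7]
ee_rot: [0.513, 0.858, 0.0, 0.0]
force: [0.1, -1.0, -1.1]
opening: 0.098
finger_force: 58.6
```

>>> play_rows(plan=[0,0,0,0,0,0.15,0,0,0,0,0,0,0,0])

```text
t: 53.4
tool_pos: [478.0, 252.3, 107.9]
ee_rot: [0.513, 0.858, 0.0, 0.0]
force: [0.6, 0.2, 0.2]
opening: 0.1
finger_force: 58.8
```

>>> play_rows(plan=[0,0,0,0,0,0.05,0,0,0,0,0,0,0,0])

```text
t: 53.6
tool_pos: [478.0, 252.4, 107.9]
ee_rot: [0.513, 0.858, 0.0, 0.0]
force: [-1.6, 0.9, 5.9]
opening: 0.098
finger_force: 59.6
```

>>> play_rows(plan=[0,0,0,0,0,0,20,0,0,0,0,0,0,35,0,0,0,0,0,0,35,0,0,0,0,0,-2,35,0,0,0,0,0,-4,35])

```text
t: 54.1
tool_pos: [476.8, 251.6, 165.1]
ee_rot: [0.513, 0.858, -0.002, -0.001]
force: [0.3, 1.4, -0.2]
opening: 0.35
finger_force: 0.0
```

>>> play_rows(plan=[0,0,0,0,0,-4,35,0,0,0,0,0,-4,35,0,0,0,0,0,-4,35,0,0,0,0,0,-1.5,60,0,0,0,0,0,0,60])

```text
t: 54.6
tool_pos: [478.4, 252.4, 304.6]
ee_rot: [0.513, 0.858, 0.001, 0.001]
force: [0.4, -0.2, -0.1]
opening: 0.598
finger_force: 0.0
```

>>> play_rows(plan=[0,0,0,0,0,0,60,0,0,0,0,0,0,60])

```text
t: 54.8
tool_pos: [477.7, 252.1, 300.4]
ee_rot: [0.513, 0.858, -0.001, -0.001]
force: [0.3, -0.8, -0.5]
opening: 0.602
finger_force: 0.0
```

```bash
python3 - <<'E'
from h import *
c=cap('wrist','w10'); P=cloud(c); parts(P,134,150,450,303,95,200); parts(P,82,95,460,310,110); parts(P,235,262,573,368,90)
go((573,368.3,300,28.3),(573,368.3,228,28.3))
E
```

```text
134 150 [322  46  13  67 802] ctr [424.3 355.3] len [50.2  9.7] long axis -61.2 z 141.9
134 150 [244  96  14 132 514] ctr [398.1 262.4] len [114.9   1. ] long axis -61.2 z 142.5
134 150 [323 124  11  59 631] ctr [452.4 303.3] len [49.1  8.8] long axis -61.8 z 142.0
134 150 [322 190  11  55 574] ctr [479.  252.1] len [51.1  9.2] long axis -61.5 z 142.0
82 95 [ 334   58   35   56 1881] ctr [443.9 366.3] len [50.2 32.9] long axis -60.6 z 86.5
82 95 [426 109   8  56 204] ctr [537.3 362.5] len [54.4  1.7] long axis -61.1 z 88.3
82 95 [ 334  124   33   50 1601] ctr [472.2 313.9] len [48.9 32.5] long axis -61.4 z 86.5
82 95 [ 332  181   33   46 1449] ctr [499. 263.] len [50.5 33.9] long axis -60.0 z 86.5
235 262 [ 528   41   74  235 7325] ctr [572.1 369.3] len [134.5  16.8] long axis -61.6 z 249.7
now [477.7 252.1 300.6] yaw 28.3 q1,6 [ 0.44 -0.06] zdir [-0.002 -0.001 -1.   ] open 0.595 F [-0.1 -0.1  0.5] t 54.9
turn -0.0 in 1 rows; shift cm [ 5.72 13.9   0.06] rows 4
turn -0.0 in 0 rows; shift cm [0.  0.  7.2] rows 2
```

View pics/w10.png

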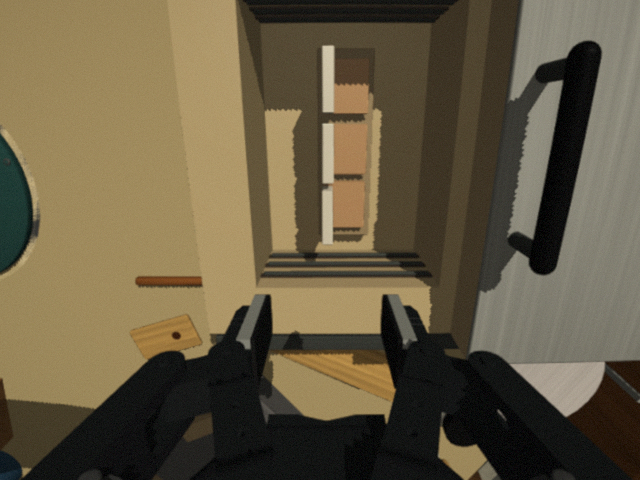

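>>> play_rows(plan=[0,0,0,1.43,3.45,0,60,0,0,0,1.43,3.45,0,60,0,0,0,1.43,3.45,0,60,0,0,0,1.44,3.5,0,60,0,0,0,0,0,0,60])

```text
t: 55.35
tool_pos: [574.2, 370.7, 298.5]
ee_rot: [0.512, 0.859, -0.002, -0.001]
force: [0.4, -0.1, -1.5]
opening: 0.598
finger_force: 0.0
```

>>> play_rows(plan=[0,0,0,0,0,0,60,0,0,0,0,0,0,60,0,0,0,0,0,3,60,0,0,0,0,0,3,60,0,0,0,0,0,1.2,60])

```text
t: 55.85
tool_pos: [571.7, 367.2, 227.9]
ee_rot: [0.513, 0.858, -0.001, -0.001]
force: [-0.2, -0.2, -0.3]
opening: 0.599
finger_force: 0.0
```

>>> play_rows(plan=[0,0,0,0,0,0,60,0,0,0,0,0,0,60,0,0,0,0,0,0,0,0,0,0,0,0,0,0,0,0,0,0,0,0,0])

```text
t: 56.35
tool_pos: [572.9, 368.4, 231.8]
ee_rot: [0.513, 0.858, 0.001, 0.0]
force: [-1.8, -0.7, 2.4]
opening: 0.163
finger_force: 58.4
```

>>> play_rows(plan=[0,0,0,0,0,0,0,0,0,0,0,0,0,0,0,0,0,0,0,0,0])

```text
t: 56.65
tool_pos: [572.9, 368.4, 231.7]
ee_rot: [0.513, 0.858, 0.001, 0.0]
force: [-0.9, -1.3, 6.8]
opening: 0.166
finger_force: 58.5
```

>>> play_rows(plan=[0,0,0,0,-1,0,0,0,0,0,0,-2,0,0,0,0,0,0,-2.5,0,0,0,0,0,0,-2.5,0,0,0,0,0,0,-2.5,0,0])

```text
t: 57.15
tool_pos: [480.5, 318.3, 231.7]
ee_rot: [0.513, 0.858, 0.001, 0.001]
force: [7.7, -0.2, 7.5]
opening: 0.161
finger_force: 60.6
```

>>> play_rows(plan=[0,0,0,0,-2.5,0,0,0,0,0,0,-2.5,0,0,0,0,0,0,-2.5,0,0,0,0,0,0,-2.5,0,0,0,0,0,0,-1.5,0,0])

```text
t: 57.65
tool_pos: [378.8, 263.2, 231.7]
ee_rot: [0.513, 0.858, 0.001, 0.001]
force: [7.6, -4.2, 4.3]
opening: 0.16
finger_force: 60.9
```

>>> play_rows(plan=[0,0,0,0,-0.4,0,0,0,0,0,0,0,0,0,0,0,0,0,0,0,0])

```text
t: 57.95
tool_pos: [375.8, 261.5, 231.7]
ee_rot: [0.513, 0.858, 0.0, 0.001]
force: [1.3, -8.0, 6.8]
opening: 0.157
finger_force: 61.5
```

>>> play_rows(plan=[0,0,0,0,-0.3,0,0,0,0,0,0,0,0,0,0,0,0,0,0,0,0])

```text
t: 58.25
tool_pos: [373.4, 260.3, 231.7]
ee_rot: [0.513, 0.858, 0.0, 0.001]
force: [2.2, -8.2, 5.8]
opening: 0.158
finger_force: 61.4
```

>>> play_rows(plan=[0,0,0,0,-0.3,0,0,0,0,0,0,0,0,0,0,0,0,0,0,0,0])

```text
t: 58.55
tool_pos: [370.9, 258.9, 231.7]
ee_rot: [0.513, 0.858, 0.0, 0.001]
force: [3.0, -6.7, 6.0]
opening: 0.161
finger_force: 61.4
```

>>> play_rows(plan=[0,0,0,0,-0.2,0,0,0,0,0,0,0,0,0,0,0,0,0,0,0,0])

```text
t: 58.85
tool_pos: [370.6, 258.7, 231.7]
ee_rot: [0.513, 0.858, 0.003, 0.002]
force: [21.1, 3.4, 0.4]
opening: 0.16
finger_force: 61.1
```

>>> play_rows(plan=[0,0,0,0,0,0,70,0,0,0,0,0,0,70,0,0,0,0,0,0,70,0,0,0,0,0,0,70,0,0,0,0,0,-3,70])

```text
t: 59.35
tool_pos: [367.6, 257.8, 257.4]
ee_rot: [0.513, 0.858, -0.002, -0.001]
force: [-0.0, 0.1, 0.7]
opening: 0.699
finger_force: 0.0
```

>>> play_rows(plan=[0,0,0,0,0,-4,70,0,0,0,0,0,-4,70,0,0,0,0,0,-4,70,0,0,0,0,0,0,70,0,0,0,0,0,0,70])

```text
t: 59.85
tool_pos: [368.6, 258.5, 380.8]
ee_rot: [0.513, 0.858, 0.0, 0.0]
force: [0.3, -0.3, -0.6]
opening: 0.698
finger_force: 0.0
```

```bash
python3 - <<'E'
from h import *
c=cap('wrist'); P=cloud(c); parts(P,235,262,371,259,90); 
c=cap('side','side9')
go((371,259,350,28.3))
E
```

```text
235 262 [ 319  143   20  153 2797] ctr [370.9 260.7] len [133.3  16. ] long axis -61.5 z 250.3
now [368.3 258.3 379.2] yaw 28.3 q1,6 [0.55 0.06] zdir [-0.001 -0.001 -1.   ] open 0.703 F [-0.9  0.6 -0.9] t 60.0
turn -0.0 in 1 rows; shift cm [-0.07  0.27  2.92] rows 1
```

View pics/side9.png

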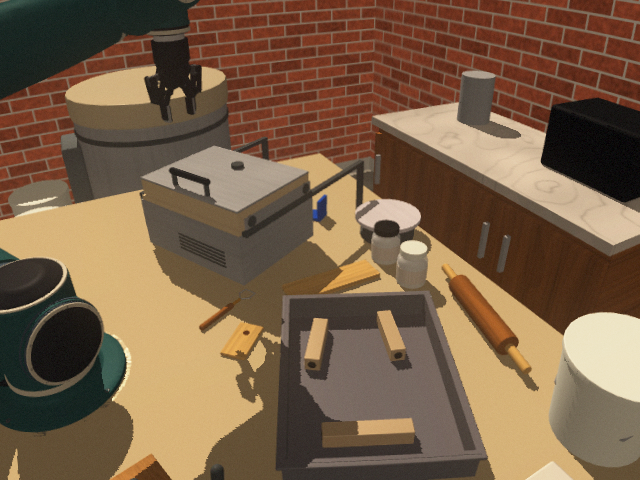

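```bash
python3 -c "
from bench import r
print(r.hand_in())"
```

```text
the job is handed in; nothing more can be done
None
```

The kiln is packed and handed in at about 60 s. The batt lies flat on the kiln floor with three tiles upright along its middle, the lid is shut at its stop, and the three props present are still in the tote.

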